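# Free a slit lamp's seized base lock, roll the base forward and lock it again

## Robot

A 6-joint arm with a two-finger parallel gripper is mounted at the origin on the work surface. World frame = base frame: x ahead of the robot, y to its left, z up, the work surface at z = 0. Lengths are in mm, angles in degrees, forces in N, time in s.
With the tool pointing down it reaches from about 300 to 850 mm from the base axis. Payload 4.2 kg.
Tool frame: the origin (TCP) lies midway between the tips of the shut fingers; the grasp point (between the pads) lies env.grip_depth behind it (env.grip_depth is the distance from the TCP to the grasp point, in mm); z points along the fingers, y is the direction in which the jaws open and shut (so a half turn about z gives the same grasp; the last joint's range is limited). The gripper opens to 91 mm and grips with 3 to 60 N. Pads are 32 mm wide; open, the fingers measure 118 mm over their backs; the gripper's body (76 mm by 178 mm) begins 60 mm behind the grasp point.
Start: joints at [-70.13, 18.312, 89.639, -0, 72.044, -1.146], TCP at [206.216, -536.766, 213.976] pointing down, gripper open.
Joint ranges: [-177.97, 177.97], [-48.28, 115.42], [12.27, 149.76], [-77.06, 257.06], [2.81, 150.46], [-146.56, 146.56]. Speed limits (degrees/s): [147.25, 147.25, 180, 180, 180, 180].

## Interface

Orientations are given as [roll, pitch, yaw] about the fixed x, y, z axes, in that order (R = Rz(yaw) Ry(pitch) Rx(roll)).
In Python, from workcell import env, cams, spotter gives the robot as it stands.
- The arm moves only by the tool apply_moves, never from a script. Its argument "plan" is a list of rows, each an object with "jaw": the closure, from 0 (fully open) to 1 (shut); "delta_pos": the shift along the tool's x, y, z in mm, a list of three; "spin": the turn about the tool's z in rad. In form: [{"jaw": jaw, "delta_pos": [dx, dy, dz], "spin": spin}, ...]. A call has exactly 8 rows; each row is the pose to reach, as a shift and turn from the pose measured when the call began, along the tool's axes at that moment; what a row does not reach only later rows make up. A row lasts 1/8 s, in which the tool goes at most 62.5 mm and 10.7 degrees, less where a joint would pass 70% of its speed; a pose out of reach is approached as far as the arm can. A call with a gripper value outside its range is refused whole. The fingers move at their own pace and stop on an object; "squeeze" is the grip in N (left out, the last holds). Time passes only in rows, so rows that repeat a pose let the fingers close, or fill a call up. It gives the time, the measured TCP pose, the force and the opening at its end, in the units of the state.
- env.state(): the state, without advancing time (a new reading comes with each control period).
- cams.grab_frame(name): name is "scene" or "top"; returns the picture (480x640x3 uint8, red, green, blue); there is no depth.
- cams.calibration(name): a dict with "camera_matrix" (3x3 intrinsics, pixels), "rvec" (rotation vector, rad) and "tvec" (3), from world to camera coordinates, as OpenCV has them. Camera axes: x right, y down, z forward; pixel columns grow to the right and rows downward; lengths in mm; the calibration is good to about 2 mm. A picture is of the moment at which its call begins. calibration takes no time and is no camera call.
- env.job_done(): hands the job in, once; it reports no verdict.
Trained networks look in the newest picture that a camera, given by its name, has taken for a name from the list of things; names that differ only in an ending like _2 or _b are one class to them, and where a whole thing is asked for, a point or a joint stands for the part that bears it (a point fixed in the world has none). Each returns a list of dicts, best first, with "confidence" (0 to 1); they miss things now and then, are a little off and sometimes report something else, mostly with a low value. They report only what shows in the picture. A call takes as long as a camera call.
- spotter.masks_of(camera, target): "region" (480x640 bool, what is visible of it) and "extent" ([left, top, right, bottom] in pixels, round what is visible of it).
The state is a dict: "time_s": time; "qpos": joint angles; "qvel": joint speeds; "effort": joint torques, N m; "ee_pos": TCP position; "ee_rot": TCP orientation; "force": force on the tool from outside, world axes, zero at the start; "torque": the same for the moment, N m; "gripper_width": finger opening in mm.
Only numpy, scipy, OpenCV 4.12 (cv2) and the standard library are available. Lean on these libraries where they do the work, as an engineer would, in place of code of your own. Each camera call takes 0.05 s, during which the arm holds its last target.

## Task

The base lock of the slit lamp was overtightened and has seized. Break its black knob loose with a short firm twist anticlockwise, back it off about a third of a turn, then roll the base gently forward, towards the chin rest, until it rests against the end stops on the rails, without ramming them. Lock it there again, only finger-tight this time (about 12 degrees past the point where the knob begins to bite), and leave the other things on the desk where they are.

Things in the scene. Friction and masses are not known exactly. Their poses are not given: they have to be found in the camera images.
- lock_knob (a joint): base lock knob's angle about its upright axis, rad: -0.1 to 0 (overtight) at the start, grows anticlockwise seen from above (loosening), stop at 5.5. Breaking it takes 0.35 to 0.95 N m, fading as the clamp lets go somewhere between 0.4 and 1.1 rad; beyond that it turns freely at 0.06 N m. Turned back, it bites again at that same unseen angle, felt as a rising twist. Stays where left
- knob_grip (a point): centre of the black fluted round knob, half-way up: 40 mm diameter, 26 mm high. The base's flat top lies 29 mm below this point. Pinch it across any diameter. Its axis stands fixed in the base and gives no way sideways. A 20 N grip slips on the overtight knob, 90 N holds. With the lock open a sideways pull on it can roll the base
- carriage (a joint): travel of the base (with all on it) along its rails, m: starts at 0 to 0.02, grows forward; the end stops lie somewhere between 0.05 and 0.072. Blocked while the lock is tight; free, it rolls with a push of 4 to 7 N and stays where left
- joystick_grip (a point): centre of the black upright joystick sleeve on the base, half-way up: 30 mm diameter, 62 mm high, rigid, moves with the base: push it forward from behind, or hold it, to roll the base. From it the lock knob lies 35 mm forward and 80 mm towards the robot, 46 mm lower
- base_end (a point): middle of the base's upright rear end face, which looks away from the chin rest: face 210 mm wide, from 16 to 54 mm above the desk. Another place to push the base forward, beside the joystick, which stands 23 mm ahead of the face
- wheel_front (a point): point on the base's middle line level with the front faces of its two wheel covers, which lie 153 mm to either side of it over the rails. Moves with the base; axes as the stand's
- stop_face (a point): point on the rails' middle line level with the rear faces of the two end stops (rubber-faced aluminium blocks, 32 mm high, on the rails 153 mm to either side). Their place on the rails differs each time. The base is home when wheel_front meets this point along the stand's x. Axes as the stand's
- stand: slit lamp's fixed track plate, off-white, 400 x 350 x 12 mm; origin on the desk under the middle of the rails. Its +x is forward, the way the base rolls (roughly the robot's right, -y), to the chin rest (two posts 0.44 m high, 205 mm ahead of the origin); its +y points away from the robot. The base and all on it count as part of it
- clamp_strip: steel strip, 130 x 55 x 2 mm, fixed on the track plate under the base below the knob, out of sight; the lock's foot presses on it. Its height differs by 2 mm from lamp to lamp, which shifts the angle where the knob bites. From the bite the press grows by about 11 N per 0.1 rad clockwise: finger-tight (0.2 rad) is about 22 N; 0.13 N m held on the knob shows that it has bitten
- pillar_top (a point): top of the pillar at the front of the white base, 200 mm ahead of the joystick, moving with the base. From it a microscope (up to 0.43 m high) is swung out to the far side, and 52 mm ahead of it stands a lamp tower 0.54 m high: keep the arm clear of them. Nothing overhangs the knob or joystick
- sanitiser_mid (a point): pump bottle, pale with pink band, 60 mm diameter, 184 mm high; point 90 mm above the desk. Leave alone
- lens_pot_mid (a point): flat round white pot, 64 mm diameter, 30 mm high; point at its centre. Leave alone
- strip_box_mid (a point): yellow box, 60 x 80 x 22 mm, lying; point at its centre. Leave alone

How it is judged:
By the outcome, as a careful person would: the job done as asked, in the order asked, and still so for the second after the job is handed in, with the robot touching nothing.
It also fails if it takes over 72 s, if anything falls off the work surface, if the arm or the gripper's body presses on something with over 40 N, if the wrist force passes 120 N, or if a joint passes its speed limit or range.

## Working session

There is one attempt and no reset: what is moved stays moved. The work goes in short steps, Python scripts to look and compute and a tool call to move; the robot and the scene stay as the last step left them, time stands still between calls to the robot, and variables do not carry over. Pictures are saved under pics/ and viewed, and the job is handed in when it is done.

Besides the shell and the picture viewer there is one more tool, called after "Emit:" in YAML: its name, and indented under it one key for each argument. apply_moves: Moves the arm, as the interface text tells. Its arguments: {"type":"object","properties":{"plan":{"type":"array"},"squeeze":{"type":"number"}},"required":["plan"]}

```bash
ls; mkdir -p pics
python3 - <<'E'
from workcell import env,cams,spotter
import cv2
print(env.state(), env.grip_depth)
for n in("scene","top"):
    im=cams.grab_frame(n); cv2.imwrite(f"pics/{n}0.png",im[:,:,::-1])
    c=cams.calibration(n); print(n,c)
    for t in("lock_knob","joystick_grip","knob_grip","stop_face","wheel_front"):
        r=spotter.masks_of(n,t)
        print(t,[(round(float(d["confidence"]),2),[int(v) for v in d["extent"]]) for d in r][:3])
E
```

```text
pics
{'time_s': 0.0, 'qpos': array([-7.01298019e+01,  1.83526214e+01,  8.97061769e+01, -5.59855307e-04,
        7.20412775e+01, -1.14703241e+00]), 'qvel': array([ 0.03329276,  0.00730148, -0.03100007,  0.040651  , -0.00844827,
       -0.04986041]), 'effort': array([ 1.94554057e-03, -4.12463844e+01, -2.31974280e+01,  7.29132886e-02,
        4.56287793e-02, -1.67424628e-04]), 'ee_pos': array([ 206.04435161, -536.29234222,  213.11198195]), 'ee_rot': array([-1.79899934e+02, -1.47116256e-03,  2.10174023e+01]), 'force': array([ 0.61113425,  0.73305331, -0.56779998]), 'torque': array([-0.06830356, -0.03933492,  0.00283988]), 'gripper_width': 91.43612425116972} 18.8
scene {'camera_matrix': array([[450.18440771,   0.        , 317.45186801],
       [  0.        , 450.18440771, 233.94482473],
       [  0.        ,   0.        ,   1.        ]]), 'rvec': array([ 2.45261255, -0.38110469,  0.1502054 ]), 'tvec': array([-497.54461095,  310.47121408,  593.74266091])}
lock_knob [(0.71, [297, 321, 326, 355])]
joystick_grip [(0.75, [258, 198, 637, 480])]
knob_grip [(0.79, [295, 320, 329, 356])]
stop_face []
wheel_front [(0.56, [259, 200, 639, 480]), (0.2, [212, 181, 262, 221])]
top {'camera_matrix': array([[435.22588868,   0.        , 316.19639091],
       [  0.        , 435.22588868, 238.2055529 ],
       [  0.        ,   0.        ,   1.        ]]), 'rvec': array([ 2.12488353, -2.09926256,  0.2076206 ]), 'tvec': array([123.30474685, 603.01347096, 681.27891564])}
lock_knob [(0.87, [393, 284, 415, 305])]
joystick_grip [(0.67, [412, 309, 427, 313]), (0.2, [393, 281, 413, 308])]
knob_grip [(0.59, [392, 282, 413, 309])]
stop_face [(0.74, [460, 155, 504, 341])]
wheel_front [(0.64, [354, 0, 640, 347])]
```

View pics/scene0.png

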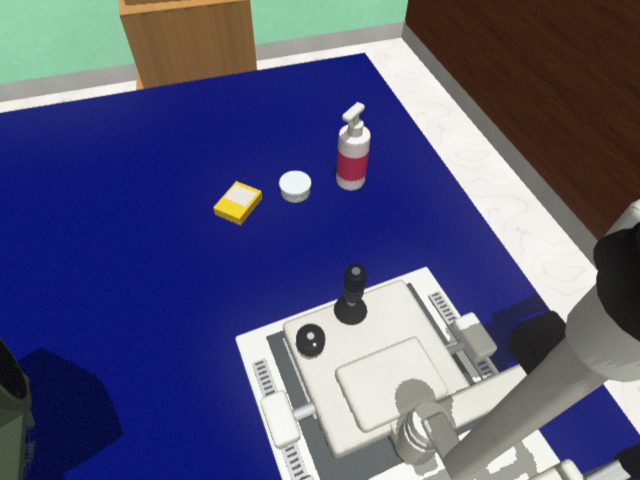

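View pics/top0.png

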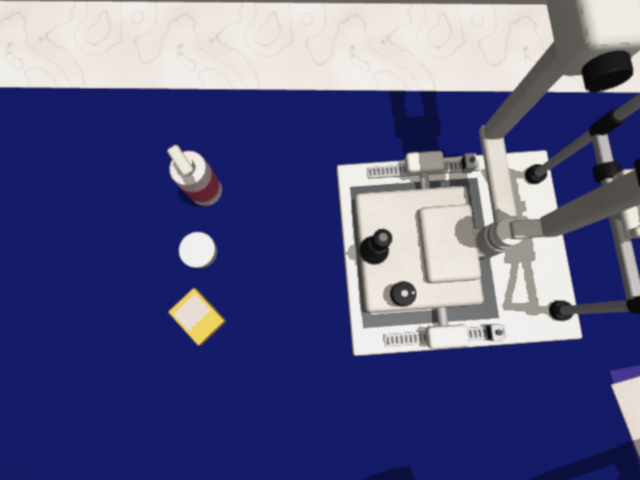

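```bash
cat > h.py <<'E'
import numpy as np,cv2
from workcell import env,cams,spotter
from scipy.optimize import least_squares
def C(n):
    c=cams.calibration(n); return c["camera_matrix"],cv2.Rodrigues(c["rvec"])[0],np.asarray(c["tvec"]),c["rvec"]
def proj(n,P):
    K,R,t,rv=C(n); return cv2.projectPoints(np.asarray(P,float).reshape(-1,1,3),rv,t,K,None)[0].reshape(-1,2)
def onz(n,uv,z):
    K,R,t,_=C(n); d=R.T@np.linalg.inv(K)@np.r_[uv,1.]; o=-R.T@t; return o+d*(z-o[2])/d[2]
def tri(a,b):
    f=lambda P:np.r_[proj("scene",P)[0]-a,proj("top",P)[0]-b]
    r=least_squares(f,[500,-300,80.]); return r.x,np.abs(r.fun).max()
E
python3 - <<'E'
from h import *
cen={}
for n in("scene","top"):
    cams.grab_frame(n)
    for t in("knob_grip","lock_knob","strip_box_mid"):
        r=spotter.masks_of(n,t)
        if r:
            m=r[0]["region"]; ys,xs=np.nonzero(m); cen[n,t]=(xs.mean(),ys.mean()); print(n,t,m.sum(),cen[n,t],r[0]["confidence"])
for t in("knob_grip","lock_knob","strip_box_mid"):
    print(t,tri(cen["scene",t],cen["top",t]))
# joystick cap
print("joy top",tri((356,271),(383,237)))
print(proj("scene",[206,-536,213]),proj("top",[206,-536,213]))
for uv in((338,166),(547,151),(581,338),(354,355)): print(onz("top",uv,12))
for uv in((237,340),(429,268)): print(onz("scene",uv,12))
for n in("scene","top"):
    K,R,t,_=C(n); print(n,"cam",-R.T@t)
    im=cams.grab_frame(n)
    if n=="top": im=im[140:360,330:530]
    else: im=im[180:480,230:520]
    cv2.imwrite(f"pics/{n}1.png",cv2.resize(im,None,fx=2.6 if n=="top" else 2,fy=2.6 if n=="top" else 2,interpolation=cv2.INTER_CUBIC)[:,:,::-1])
E
```

```text
scene knob_grip 733 (np.float64(310.26193724420193), np.float64(339.45975443383355)) 0.62
scene lock_knob 2227 (np.float64(352.55006735518634), np.float64(149.92860350246968)) 0.74
scene strip_box_mid 806 (np.float64(294.7047146401985), np.float64(185.53473945409428)) 0.71
top knob_grip 561 (np.float64(403.1532976827094), np.float64(293.6399286987522)) 0.82
top lock_knob 579 (np.float64(402.7651122625216), np.float64(293.88428324697753)) 0.76
top strip_box_mid 1663 (np.float64(196.79735417919423), np.float64(316.6241731809982)) 0.94
knob_grip (array([507.64434406, -10.25603273,  86.80354076]), np.float64(0.3054943741236684))
lock_knob (array([525.28379741,  38.18164825, 370.67117672]), np.float64(41.75649762961564))
strip_box_mid (array([518.63149207, 332.56061655,  30.96630164]), np.float64(32.318831022665904))
joy top (array([584.46710565,  31.54726736, 162.28188495]), np.float64(0.46847530304683005))
[[ -72.59321933 1789.54440391]] [[880.12674697 549.30127087]]
[751.15291837  91.61748478  12.        ]
[ 785.43639739 -304.3532732    12.        ]
[ 440.15106839 -330.852943     12.        ]
[406.49519587  63.10243981  12.        ]
[409.71449794  56.39311731  12.        ]
[756.45822791  88.28712726  12.        ]
scene cam [ 427.19979041 -266.91842502  665.37828   ]
top cam [452.27264899 125.01862209 789.1704903 ]
```

View pics/top1.png

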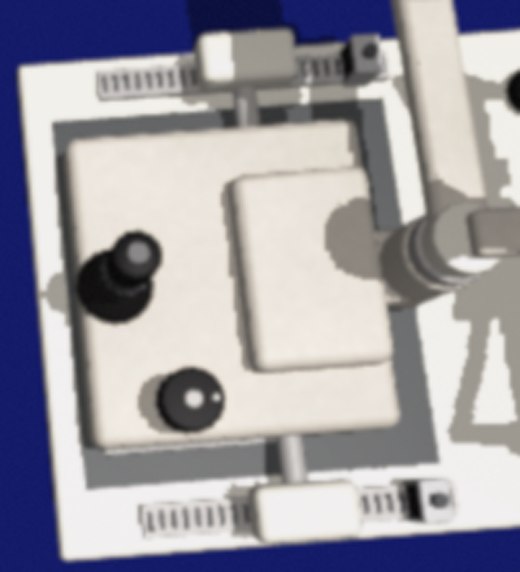

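View pics/scene1.png

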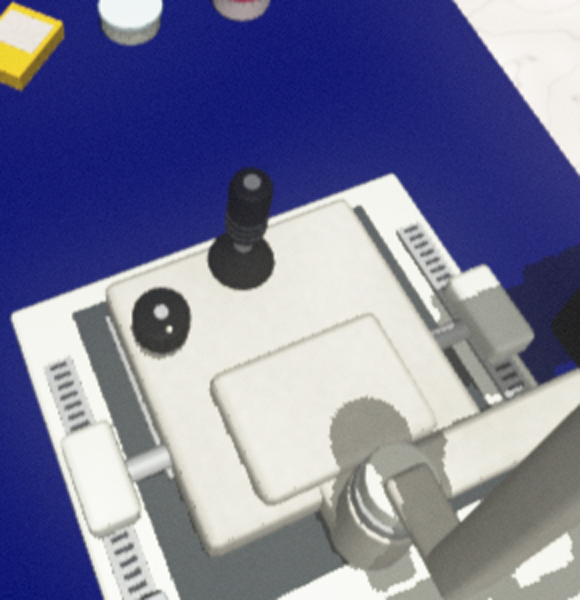

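Emit:
apply_moves:
  plan:
    - {"jaw":0,"delta_pos":[16,-22,0],"spin":0}
    - {"jaw":0,"delta_pos":[43,-60,0],"spin":0}
    - {"jaw":0,"delta_pos":[76,-107,0],"spin":0}
    - {"jaw":0,"delta_pos":[109,-154,0],"spin":0}
    - {"jaw":0,"delta_pos":[142,-200,0],"spin":0}
    - {"jaw":0,"delta_pos":[175,-247,0],"spin":0}
    - {"jaw":0,"delta_pos":[205,-290,0],"spin":0}
    - {"jaw":0,"delta_pos":[230,-325,0],"spin":0}
  squeeze: 60

```text
time_s: 2.1
ee_pos: [304.4, -149.1, 214.2]
ee_rot: [180.0, -0.1, 21.0]
force: [0.3, 0.6, 1.0]
gripper_width: 91.1
```

Emit:
apply_moves:
  plan:
    - {"jaw":0,"delta_pos":[25,-6,3],"spin":0.08}
    - {"jaw":0,"delta_pos":[65,-16,8],"spin":0.18}
    - {"jaw":0,"delta_pos":[108,-26,14],"spin":0.3}
    - {"jaw":0,"delta_pos":[150,-36,20],"spin":0.42}
    - {"jaw":0,"delta_pos":[190,-46,24],"spin":0.54}
    - {"jaw":0,"delta_pos":[220,-53,24],"spin":0.64}
    - {"jaw":0,"delta_pos":[239,-57,24],"spin":0.68}
    - {"jaw":0,"delta_pos":[239,-57,24],"spin":0.68}

```text
time_s: 3.1
ee_pos: [507.7, -9.6, 190.1]
ee_rot: [180.0, -0.1, -17.8]
force: [-1.2, -0.5, 0.0]
gripper_width: 90.9
```

Run:
```python
from h import *
s=env.state(); print({k:np.round(s[k],2) for k in("time_s","ee_pos","ee_rot","force","torque","qpos","gripper_width")})
for n in("scene","top"):
    im=cams.grab_frame(n); cv2.imwrite(f"pics/{n}2.png",im[:,:,::-1])
    print(proj(n,[s["ee_pos"],[507.6,-10.3,83],[507.6,-10.3,96],[584.4,31.3,160]]))
```

```text
{'time_s': np.float64(3.1), 'ee_pos': array([507.74,  -9.6 , 190.15]), 'ee_rot': array([ 1.7999e+02, -6.0000e-02, -1.7810e+01]), 'force': array([-1.16, -0.48,  0.03]), 'torque': array([0.03, 0.05, 0.01]), 'qpos': array([-2.3700e+00,  1.3250e+01,  1.0043e+02, -2.0000e-02,  6.6270e+01,
        1.0545e+02]), 'gripper_width': np.float64(90.85)}
[[309.95664662 301.71980671]
 [309.98111291 340.74371114]
 [309.9850817  336.63588285]
 [355.46857513 272.21494391]]
[[417.0726039  287.4660976 ]
 [402.76424895 293.54367843]
 [404.32219755 292.91652841]
 [383.01159249 236.89452654]]
```

View pics/scene2.png

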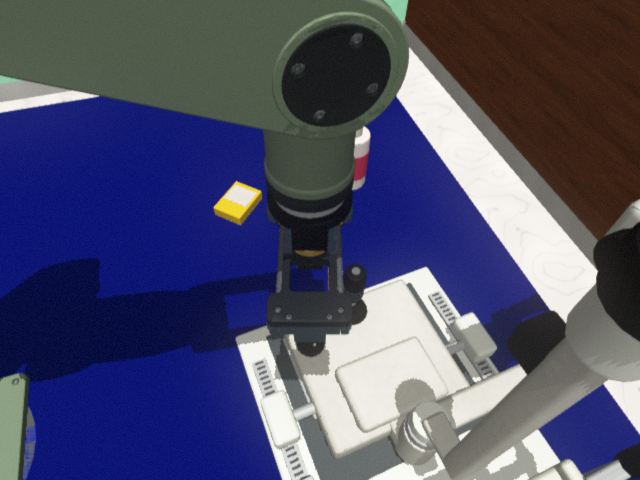

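View pics/top2.png

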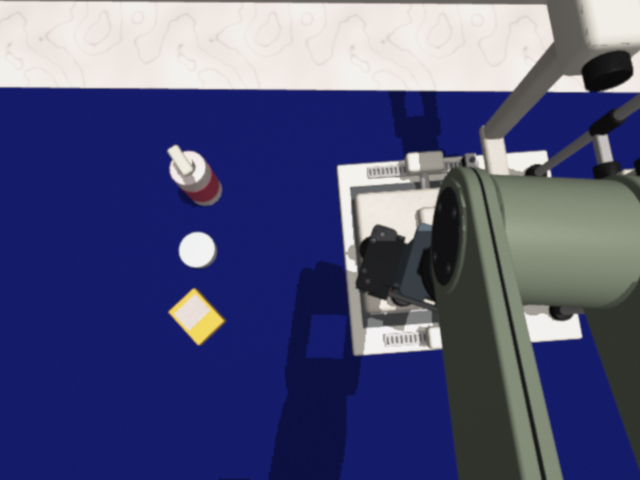

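Emit:
apply_moves:
  plan:
    - {"jaw":0,"delta_pos":[0,0.7,12],"spin":0}
    - {"jaw":0,"delta_pos":[0,0.7,34],"spin":0}
    - {"jaw":0,"delta_pos":[0,0.7,60],"spin":0}
    - {"jaw":0,"delta_pos":[0,0.7,86],"spin":0}
    - {"jaw":0,"delta_pos":[0,0.7,106],"spin":0}
    - {"jaw":0,"delta_pos":[0,0.7,118],"spin":0}
    - {"jaw":0,"delta_pos":[0,0.7,124],"spin":0}
    - {"jaw":0,"delta_pos":[0,0.7,124],"spin":0}

```text
time_s: 4.2
ee_pos: [506.1, -11.3, 66.3]
ee_rot: [180.0, -0.0, -17.9]
force: [-0.4, -0.4, -0.1]
gripper_width: 91.1
```

```bash
cat >> h.py <<'E'
def st():
    s=env.state(); print({k:np.round(s[k],2).tolist() for k in("time_s","ee_pos","ee_rot","force","torque","gripper_width")}); return s
E
python3 - <<'E'
from h import *
st()
im=cams.grab_frame("scene"); cv2.imwrite(f"pics/scene3.png",cv2.resize(im[180:420,190:450],None,fx=2.5,fy=2.5)[:,:,::-1])
E
```

```text
{'time_s': 4.2, 'ee_pos': [506.1, -11.27, 66.26], 'ee_rot': [179.97, -0.02, -17.89], 'force': [-0.38, -0.42, -0.12], 'torque': [0.05, 0.01, -0.0], 'gripper_width': 91.09}
```

View pics/scene3.png

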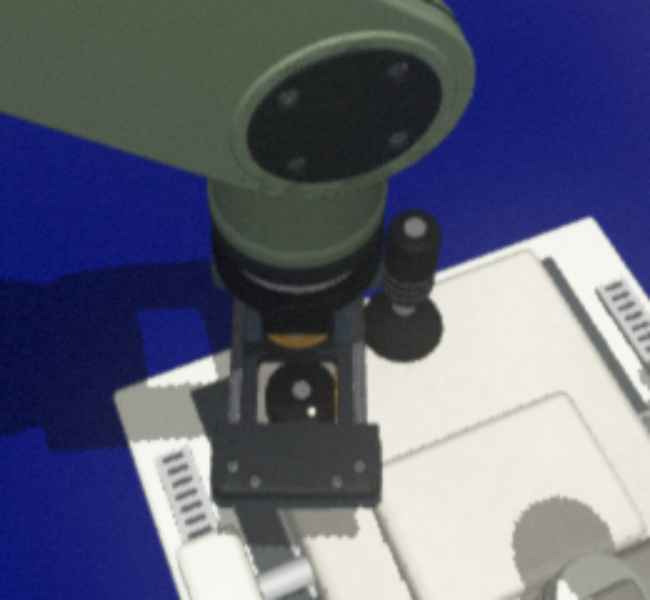

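Emit:
apply_moves:
  plan:
    - {"jaw":0.2,"delta_pos":[1.1,-1.4,0],"spin":0}
    - {"jaw":0.4,"delta_pos":[1.1,-1.4,0],"spin":0}
    - {"jaw":0.6,"delta_pos":[1.1,-1.4,0],"spin":0}
    - {"jaw":1,"delta_pos":[1.1,-1.4,0],"spin":0}
    - {"jaw":1,"delta_pos":[1.1,-1.4,0],"spin":0}
    - {"jaw":1,"delta_pos":[1.1,-1.4,0],"spin":0}
    - {"jaw":1,"delta_pos":[1.1,-1.4,0],"spin":0}
    - {"jaw":1,"delta_pos":[1.1,-1.4,0],"spin":0}
  squeeze: 60

```text
time_s: 5.25
ee_pos: [508.0, -9.9, 66.6]
ee_rot: [-180.0, -0.1, -17.9]
force: [1.2, 3.5, 0.7]
gripper_width: 38.6
```

Run:
```python
from h import *
st()
```

```text
{'time_s': 5.25, 'ee_pos': [508.04, -9.9, 66.65], 'ee_rot': [-179.98, -0.07, -17.9], 'force': [1.17, 3.5, 0.74], 'torque': [0.62, -0.07, -0.02], 'gripper_width': 38.62}
```

Emit:
apply_moves:
  plan:
    - {"jaw":1,"delta_pos":[0,0,0],"spin":-0.05}
    - {"jaw":1,"delta_pos":[0,0,0],"spin":-0.1}
    - {"jaw":1,"delta_pos":[0,0,0],"spin":-0.15}
    - {"jaw":1,"delta_pos":[0,0,0],"spin":-0.2}
    - {"jaw":1,"delta_pos":[0,0,0],"spin":-0.25}
    - {"jaw":1,"delta_pos":[0,0,0],"spin":-0.3}
    - {"jaw":1,"delta_pos":[0,0,0],"spin":-0.3}
    - {"jaw":1,"delta_pos":[0,0,0],"spin":-0.3}
  squeeze: 60

```text
time_s: 6.25
ee_pos: [508.0, -10.0, 66.4]
ee_rot: [180.0, -0.1, -0.7]
force: [1.8, 1.5, -2.6]
gripper_width: 38.9
```

Run:
```python
from h import *
st()
im=cams.grab_frame("scene"); cv2.imwrite(f"pics/scene4.png",cv2.resize(im[180:420,190:450],None,fx=2.5,fy=2.5)[:,:,::-1])
```

```text
{'time_s': 6.25, 'ee_pos': [508.02, -9.96, 66.4], 'ee_rot': [179.97, -0.06, -0.65], 'force': [1.77, 1.55, -2.58], 'torque': [0.35, -0.17, 0.31], 'gripper_width': 38.95}
```

View pics/scene4.png

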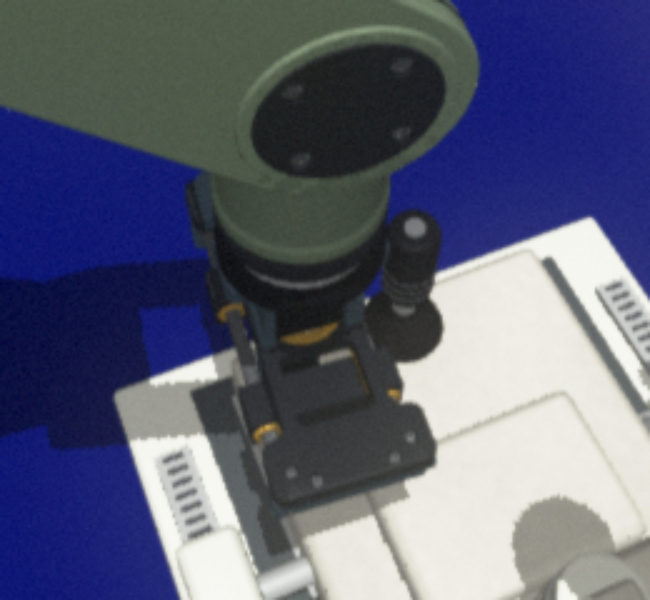

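Emit:
apply_moves:
  plan:
    - {"jaw":1,"delta_pos":[0,0,0],"spin":-0.05}
    - {"jaw":1,"delta_pos":[0,0,0],"spin":-0.1}
    - {"jaw":1,"delta_pos":[0,0,0],"spin":-0.15}
    - {"jaw":1,"delta_pos":[0,0,0],"spin":-0.2}
    - {"jaw":1,"delta_pos":[0,0,0],"spin":-0.25}
    - {"jaw":1,"delta_pos":[0,0,0],"spin":-0.3}
    - {"jaw":1,"delta_pos":[0,0,0],"spin":-0.3}
    - {"jaw":1,"delta_pos":[0,0,0],"spin":-0.3}
  squeeze: 60

```text
time_s: 7.3
ee_pos: [508.0, -10.0, 66.2]
ee_rot: [179.9, -0.0, 16.6]
force: [1.7, 0.8, -5.1]
gripper_width: 39.1
```

Run:
```python
from h import *
s=st();print(s["effort"].round(2))
```

```text
{'time_s': 7.3, 'ee_pos': [508.05, -10.04, 66.21], 'ee_rot': [179.93, -0.03, 16.55], 'force': [1.67, 0.76, -5.13], 'torque': [0.19, -0.24, 0.27], 'gripper_width': 39.13}
[ -0.78 -40.62 -18.31  -0.06   0.51   0.27]
```

Emit:
apply_moves:
  plan:
    - {"jaw":1,"delta_pos":[0,0,-0.2],"spin":-0.05}
    - {"jaw":1,"delta_pos":[0,0,-0.2],"spin":-0.12}
    - {"jaw":1,"delta_pos":[0,0,-0.3],"spin":-0.19}
    - {"jaw":1,"delta_pos":[0,0,-0.3],"spin":-0.26}
    - {"jaw":1,"delta_pos":[0,0,-0.4],"spin":-0.33}
    - {"jaw":1,"delta_pos":[0,0,-0.4],"spin":-0.4}
    - {"jaw":1,"delta_pos":[0,0,-0.4],"spin":-0.4}
    - {"jaw":1,"delta_pos":[0,0,-0.4],"spin":-0.4}
  squeeze: 60

```text
time_s: 8.3
ee_pos: [508.1, -10.1, 66.1]
ee_rot: [179.9, 0.0, 39.4]
force: [3.2, 0.1, -11.4]
gripper_width: 39.4
```

Run:
```python
from h import *
s=st();print(s["effort"].round(2))
```

```text
{'time_s': 8.3, 'ee_pos': [508.08, -10.14, 66.1], 'ee_rot': [179.91, 0.01, 39.41], 'force': [3.2, 0.14, -11.36], 'torque': [0.06, -0.68, -0.03], 'gripper_width': 39.44}
[-1.100e-01 -4.379e+01 -1.894e+01 -7.000e-02  1.230e+00 -3.000e-02]
```

Emit:
apply_moves:
  plan:
    - {"jaw":1,"delta_pos":[0,0,0.3],"spin":-0.06}
    - {"jaw":1,"delta_pos":[0,0,0.4],"spin":-0.13}
    - {"jaw":1,"delta_pos":[0,0,0.4],"spin":-0.2}
    - {"jaw":1,"delta_pos":[0,0,0.4],"spin":-0.27}
    - {"jaw":1,"delta_pos":[0,0,0.4],"spin":-0.34}
    - {"jaw":1,"delta_pos":[0,0,0.4],"spin":-0.41}
    - {"jaw":1,"delta_pos":[0,0,0.4],"spin":-0.48}
    - {"jaw":1,"delta_pos":[0,0,0.4],"spin":-0.55}
  squeeze: 60

```text
time_s: 9.3
ee_pos: [508.3, -10.2, 66.0]
ee_rot: [179.9, 0.1, 71.0]
force: [3.3, 0.5, -5.8]
gripper_width: 39.3
```

Run:
```python
from h import *
s=st();print(s["effort"].round(2))
```

```text
{'time_s': 9.3, 'ee_pos': [508.27, -10.22, 66.04], 'ee_rot': [179.9, 0.05, 70.98], 'force': [3.29, 0.5, -5.83], 'torque': [0.11, -0.47, -0.14], 'gripper_width': 39.29}
[ -0.1  -40.83 -18.1   -0.12   0.75   0.38]
```

Emit:
apply_moves:
  plan:
    - {"jaw":0.5,"delta_pos":[0,0,0],"spin":0}
    - {"jaw":0,"delta_pos":[0,0,0],"spin":0}
    - {"jaw":0,"delta_pos":[0,0,0],"spin":0}
    - {"jaw":0,"delta_pos":[0,0,-0.5],"spin":0.15}
    - {"jaw":0,"delta_pos":[0,0,-0.5],"spin":0.32}
    - {"jaw":0,"delta_pos":[0,0,-0.5],"spin":0.49}
    - {"jaw":0,"delta_pos":[0,0,-0.5],"spin":0.65}
    - {"jaw":0,"delta_pos":[0,0,-0.5],"spin":0.72}

```text
time_s: 10.3
ee_pos: [508.3, -10.1, 66.8]
ee_rot: [179.9, -0.0, 29.5]
force: [-0.3, -0.6, 0.6]
gripper_width: 91.2
```

Run:
```python
from h import *
s=st()
im=cams.grab_frame("scene"); cv2.imwrite(f"pics/scene5.png",cv2.resize(im[270:400,250:410],None,fx=4.5,fy=4.5,interpolation=cv2.INTER_CUBIC)[:,:,::-1])
```

```text
{'time_s': 10.3, 'ee_pos': [508.29, -10.1, 66.77], 'ee_rot': [179.89, -0.03, 29.55], 'force': [-0.33, -0.61, 0.56], 'torque': [0.06, -0.05, 0.03], 'gripper_width': 91.16}
```

View pics/scene5.png

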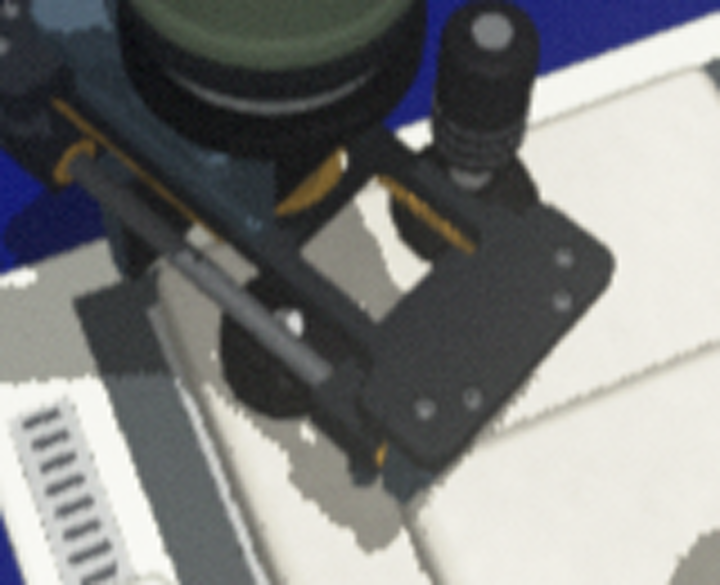

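Emit:
apply_moves:
  plan:
    - {"jaw":0,"delta_pos":[0,0,0],"spin":0.1}
    - {"jaw":0,"delta_pos":[0,0,0],"spin":0.25}
    - {"jaw":0,"delta_pos":[0,0,0],"spin":0.4}
    - {"jaw":0,"delta_pos":[0,0,0],"spin":0.55}
    - {"jaw":0,"delta_pos":[0,0,0],"spin":0.7}
    - {"jaw":0,"delta_pos":[0,0,0],"spin":0.8}
    - {"jaw":0,"delta_pos":[0,0,0],"spin":0.83}
    - {"jaw":0,"delta_pos":[0,0,0],"spin":0.83}

```text
time_s: 11.35
ee_pos: [508.2, -10.2, 66.8]
ee_rot: [179.9, -0.1, -18.0]
force: [0.7, 0.5, -0.7]
gripper_width: 91.4
```

Run:
```python
from h import *
s=st()
im=cams.grab_frame("scene"); cv2.imwrite(f"pics/scene6.png",cv2.resize(im[270:400,250:410],None,fx=4.5,fy=4.5,interpolation=cv2.INTER_CUBIC)[:,:,::-1])
```

```text
{'time_s': 11.35, 'ee_pos': [508.23, -10.17, 66.82], 'ee_rot': [179.95, -0.1, -18.0], 'force': [0.73, 0.53, -0.73], 'torque': [0.01, 0.02, -0.03], 'gripper_width': 91.37}
```

View pics/scene6.png

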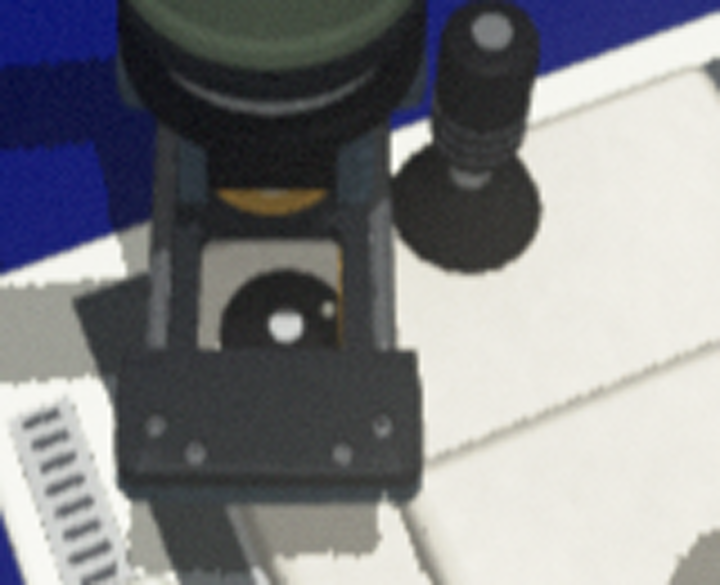

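Run:
```python
from h import *
for c,d in(((310.5,335.5),(314.5,344)),((313.6,342.2),(322.9,338.4))):
    for z in (96,):
        a,b=onz("scene",c,z+3),onz("scene",d,z); v=b-a; print(a,b,np.hypot(v[0],v[1]),np.degrees(np.arctan2(v[1],v[0])))
# top initial
c=(330+193/2.6,140+398/2.6); d=(330+216/2.6,140+397/2.6)
a,b=onz("top",c,99),onz("top",d,96); v=b-a; print(a,b,np.degrees(np.arctan2(v[1],v[0])))
```

```text
[508.33933439 -10.27488366  99.        ] [510.2126082  -22.36269751  96.        ] 12.232105234045521 -81.1908284920188
[509.40620674 -20.8246384   99.        ] [523.57820668 -18.07298247  96.        ] 14.43666140247431 10.987915847487297
[507.10705634  -9.56333482  99.        ] [508.12312729 -24.15669606  96.        ] -86.01717681212453
```

```bash
cat >> h.py <<'E'
def joyshift(im=None):
    a=cv2.imread("pics/scene0.png")[:,:,::-1]
    if im is None: im=cams.grab_frame("scene")
    # upper sleeve patch around cap
    t=a[262:282,344:369]
    t=np.ascontiguousarray(t); res=[]
    up=4; T=cv2.resize(t,None,fx=up,fy=up,interpolation=cv2.INTER_CUBIC)
    W=cv2.resize(np.ascontiguousarray(im[240:420,320:440]),None,fx=up,fy=up,interpolation=cv2.INTER_CUBIC)
    r=cv2.matchTemplate(W,T,cv2.TM_CCOEFF_NORMED); _,mx,_,l=cv2.minMaxLoc(r)
    uv=np.array([320+l[0]/up-344,240+l[1]/up-262])
    p0=onz("scene",(356.5,272),160); p1=onz("scene",np.array([356.5,272])+uv,160)
    f=np.array([.0837,-.9965]); d=(p1-p0)[:2]
    return mx,uv,d@f,d@np.array([-f[1],f[0]])
E
python3 - <<'E'
from h import *
for n in(0,2): print(joyshift(cv2.imread(f"pics/scene{n}.png")[:,:,::-1]))
im=cams.grab_frame("scene"); print(joyshift(im))
# gap wheel-stop from top0: cover front edge and stop rear edge, near side (z?) 
S=np.array([.0837,-.9965])
for lab,u,v in(("near cover front",330+359/2.6,140+510/2.6),("near stop rear",330+404/2.6,140+500/2.6),("far cover front",330+296/2.6,140+55/2.6),("far stop rear",330+346/2.6,140+58/2.6)):
    for z in (30,45): print(lab,z,onz("top",(u,v),z)[:2]@S)
E
```

```text
(0.9995569586753845, array([0., 0.]), np.float64(0.0), np.float64(0.0))
(0.9943669438362122, array([0., 0.]), np.float64(0.0), np.float64(0.0))
(0.942918598651886, array([3.25, 5.5 ]), np.float64(9.49401129709113), np.float64(0.20404146546366253))
near cover front 30 165.81115396843754
near cover front 45 160.82142517792883
near stop rear 30 196.03987630713013
near stop rear 45 190.4528760988377
far cover front 30 165.69055981798357
far cover front 45 160.7032137758561
far stop rear 30 200.69759179448823
far stop rear 45 195.01856254502104
```

Emit:
apply_moves:
  plan:
    - {"jaw":0,"delta_pos":[1.5,4,0],"spin":-0.12}
    - {"jaw":0,"delta_pos":[3.5,8.6,0],"spin":-0.28}
    - {"jaw":0,"delta_pos":[3.5,8.6,0],"spin":-0.44}
    - {"jaw":0,"delta_pos":[3.5,8.6,0],"spin":-0.6}
    - {"jaw":0,"delta_pos":[3.5,8.6,0],"spin":-0.76}
    - {"jaw":0,"delta_pos":[3.5,8.6,0],"spin":-0.9}
    - {"jaw":0.2,"delta_pos":[3.5,8.6,0],"spin":-0.98}
    - {"jaw":0.35,"delta_pos":[3.5,8.6,0],"spin":-0.98}
  squeeze: 5

```text
time_s: 12.45
ee_pos: [488.0, -24.8, 65.9]
ee_rot: [-179.0, 2.3, 38.2]
force: [-43.7, -21.6, 35.5]
gripper_width: 67.9
```

Run:
```python
from h import *
s=st(); im=cams.grab_frame("scene"); print(joyshift(im))
```

```text
{'time_s': 12.45, 'ee_pos': [488.04, -24.82, 65.93], 'ee_rot': [-178.98, 2.28, 38.19], 'force': [-43.68, -21.64, 35.51], 'torque': [-4.97, 6.8, -1.72], 'gripper_width': 67.93}
(0.8064469695091248, array([-4., -7.]), np.float64(-12.260261854482316), np.float64(-0.09359961921603177))
```

Run:
```python
from h import *
for n in("scene","top"):
    im=cams.grab_frame(n); cv2.imwrite(f"pics/{n}7.png",im[:,:,::-1])
```

```text
(no output)
```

View pics/scene7.png

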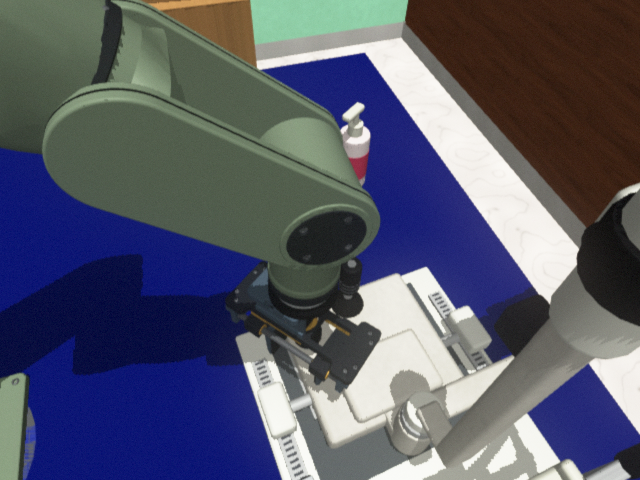

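View pics/top7.png

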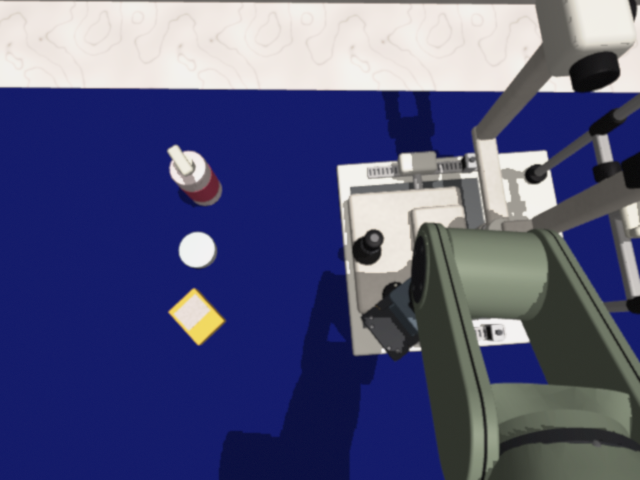

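Emit:
apply_moves:
  plan:
    - {"jaw":0.35,"delta_pos":[0,0,-1],"spin":0}
    - {"jaw":0.35,"delta_pos":[0,0,-4],"spin":0}
    - {"jaw":0.35,"delta_pos":[0,0,-9],"spin":0}
    - {"jaw":0.35,"delta_pos":[0,0,-16],"spin":0}
    - {"jaw":0.35,"delta_pos":[0,0,-25],"spin":0}
    - {"jaw":0.35,"delta_pos":[0,0,-35],"spin":0}
    - {"jaw":0.2,"delta_pos":[0,0,-45],"spin":0}
    - {"jaw":0,"delta_pos":[0,0,-50],"spin":0}

```text
time_s: 13.6
ee_pos: [492.0, -24.9, 116.3]
ee_rot: [-179.2, 2.1, 38.2]
force: [-0.1, 0.0, 0.4]
gripper_width: 76.3
```

Run:
```python
from h import *
s=st(); im=cams.grab_frame("scene"); print(joyshift(im))
cv2.imwrite("pics/scene8.png",im[:,:,::-1])
# tray corners from initial pictures
S=np.array([.0837,-.9965]);L=np.array([.9965,.0837])
for z in(54,62,70):
    for lab,(u,v) in dict(rn=(255,370),rf=(232,180),fn=(390,358),ff=(368,168)).items():
        p=onz("top",(330+u/2.6,140+v/2.6),z); print("top",z,lab,p[:2].round(1))
    for lab,(u,v) in dict(rn=(212,382),rf=(372,316),fn=(270,502),ff=(438,415)).items():
        p=onz("scene",(230+u/2,180+v/2),z); print("scene",z,lab,p[:2].round(1))
```

```text
{'time_s': 13.6, 'ee_pos': [491.99, -24.89, 116.32], 'ee_rot': [-179.21, 2.1, 38.21], 'force': [-0.08, 0.03, 0.41], 'torque': [0.01, -0.09, -0.01], 'gripper_width': 76.29}
(0.9191173911094666, array([-4.25, -7.25]), np.float64(-12.758324835395062), np.float64(-0.2317063186712911))
top 54 rn [529.3 -59. ]
top 54 rf [656.7 -48.6]
top 54 fn [ 538.1 -146.9]
top 54 ff [ 666.1 -140.2]
scene 54 rn [532.7 -51.6]
scene 54 rf [661.1 -40.3]
scene 54 fn [ 542.  -137.7]
scene 54 ff [ 672.4 -120.3]
top 62 rn [528.4 -57. ]
top 62 rf [654.5 -46.7]
top 62 fn [ 537.2 -144. ]
top 62 ff [ 663.8 -137.3]
scene 62 rn [531.3 -54.5]
scene 62 rf [658.  -43.3]
scene 62 fn [ 540.5 -139.4]
scene 62 ff [ 669.2 -122.2]
top 70 rn [527.6 -55. ]
top 70 rf [652.3 -44.8]
top 70 fn [ 536.3 -141. ]
top 70 ff [ 661.5 -134.4]
scene 70 rn [529.9 -57.3]
scene 70 rf [654.9 -46.3]
scene 70 fn [ 539.  -141.1]
scene 70 ff [ 666.  -124.2]
```

View pics/scene8.png

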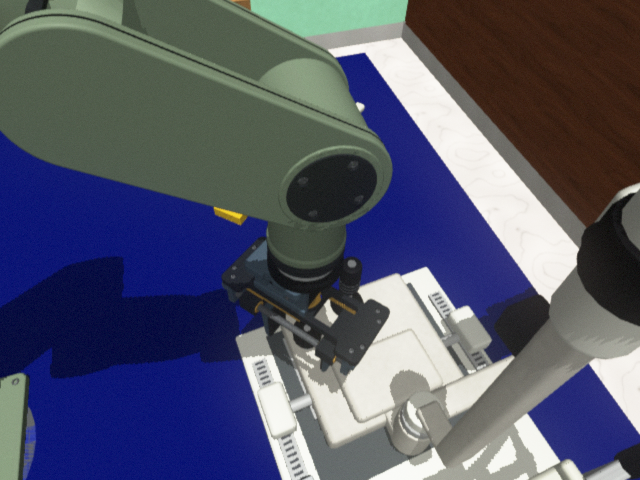

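Emit:
apply_moves:
  plan:
    - {"jaw":0,"delta_pos":[-6,-5,-5],"spin":0}
    - {"jaw":0,"delta_pos":[-20,-16,-10],"spin":0}
    - {"jaw":0,"delta_pos":[-38,-30,-15],"spin":0}
    - {"jaw":0,"delta_pos":[-56,-44,-20],"spin":0}
    - {"jaw":0,"delta_pos":[-72,-57,-20],"spin":0}
    - {"jaw":0,"delta_pos":[-82,-64,-20],"spin":0}
    - {"jaw":0,"delta_pos":[-86,-68,-20],"spin":0}
    - {"jaw":0,"delta_pos":[-86,-68,-20],"spin":0}

```text
time_s: 14.65
ee_pos: [383.3, -24.4, 140.7]
ee_rot: [-179.3, 2.1, 38.2]
force: [-0.2, -0.2, -0.5]
gripper_width: 91.3
```

Run:
```python
from h import *
s=st()
im=cams.grab_frame("scene"); print(joyshift(im)); 
it=cams.grab_frame("top")
a=cv2.resize(im[250:370,240:400],None,fx=4.5,fy=4.5,interpolation=cv2.INTER_CUBIC); b=cv2.resize(it[140:360,330:530],None,fx=2.7,fy=2.7,interpolation=cv2.INTER_CUBIC)
cv2.imwrite("pics/scene9.png",a[:,:,::-1]);cv2.imwrite("pics/top9.png",b[:,:,::-1])
```

```text
{'time_s': 14.65, 'ee_pos': [383.34, -24.39, 140.74], 'ee_rot': [-179.25, 2.06, 38.2], 'force': [-0.22, -0.16, -0.53], 'torque': [-0.01, -0.1, -0.01], 'gripper_width': 91.29}
(0.9905511736869812, array([-4.  , -7.25]), np.float64(-12.629986692025177), np.float64(0.08265176530069751))
```

View pics/scene9.png

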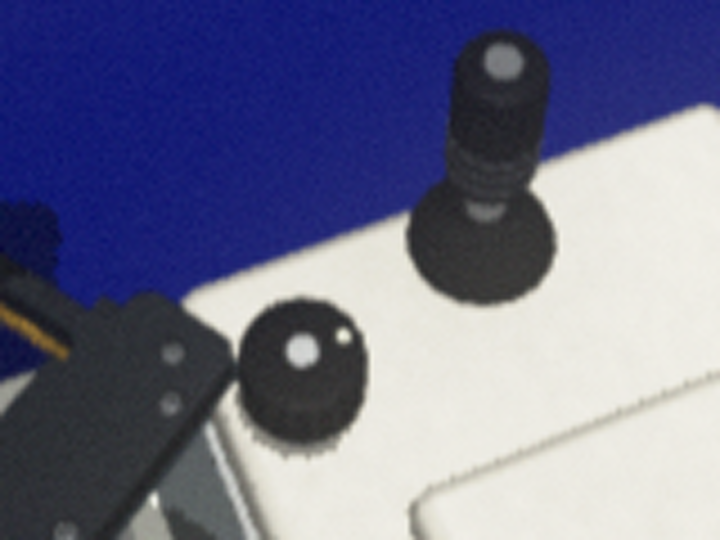

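View pics/top9.png

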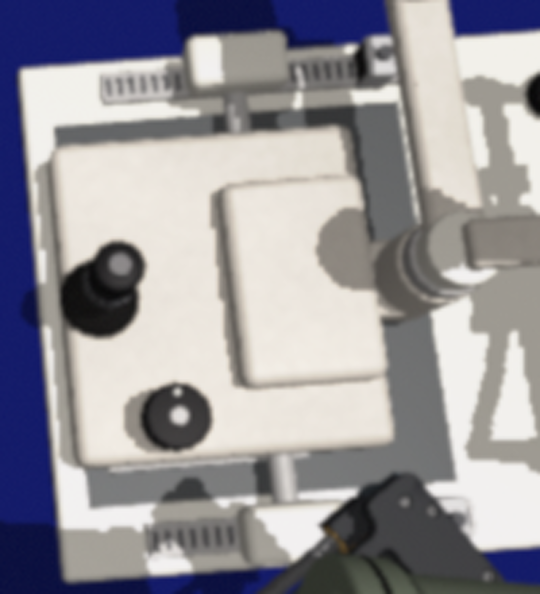

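Run:
```python
from h import *
c=(240+302/4.5,250+350/4.5); d=(240+344/4.5,250+336/4.5)
a,b=onz("scene",c,99),onz("scene",d,96); v=b-a; print(a,np.degrees(np.arctan2(v[1],v[0])))
c=(330+179/2.7,140+415/2.7); d=(330+177/2.7,140+391/2.7)
a,b=onz("top",c,99),onz("top",d,96); v=b-a; print(a,np.degrees(np.arctan2(v[1],v[0])))
from scipy.spatial.transform import Rotation as Ro
R=Ro.from_euler("xyz",[-179.25,2.06,38.2],degrees=True).as_matrix(); print(R.T@[123.1,26.8,-65.7],R.T@[123.1,26.8,0])
```

```text
[507.32452544   2.06825789  99.        ] 8.14951806715897
[505.97054631   2.95594557  99.        ] 1.2200763304628681
[115.60075309  55.8665062   60.85835497] [113.23909846  55.00707556  -4.7935602 ]
```

Emit:
apply_moves:
  plan:
    - {"jaw":0,"delta_pos":[8,4,0],"spin":0}
    - {"jaw":0,"delta_pos":[28,13,-1],"spin":0}
    - {"jaw":0,"delta_pos":[55,26,-2],"spin":0}
    - {"jaw":0,"delta_pos":[82,40,-3],"spin":0}
    - {"jaw":0,"delta_pos":[102,50,-4],"spin":0}
    - {"jaw":0,"delta_pos":[111,54,-5],"spin":0}
    - {"jaw":0,"delta_pos":[113,55,-5],"spin":0}
    - {"jaw":0,"delta_pos":[113,55,-5],"spin":0}

```text
time_s: 15.75
ee_pos: [506.3, 2.2, 140.8]
ee_rot: [-179.2, 2.1, 38.2]
force: [1.0, -0.5, -0.6]
gripper_width: 91.0
```

Run:
```python
from h import *
s=st()
from scipy.spatial.transform import Rotation as Ro
R=Ro.from_euler("xyz",s["ee_rot"],degrees=True).as_matrix(); print(R.T@(np.array([506.4,2.5,75])-s["ee_pos"]))
```

```text
{'time_s': 15.75, 'ee_pos': [506.29, 2.22, 140.77], 'ee_rot': [-179.23, 2.09, 38.2], 'force': [0.99, -0.47, -0.56], 'torque': [0.02, -0.04, 0.01], 'gripper_width': 90.96}
[ 2.66439495  0.73430208 65.71253767]
```

Emit:
apply_moves:
  plan:
    - {"jaw":0,"delta_pos":[0.3,0.1,8],"spin":0}
    - {"jaw":0,"delta_pos":[1,0.3,22],"spin":0}
    - {"jaw":0,"delta_pos":[1.5,0.5,38],"spin":0}
    - {"jaw":0,"delta_pos":[2,0.7,52],"spin":0}
    - {"jaw":0.1,"delta_pos":[2.5,0.7,62],"spin":0}
    - {"jaw":0.2,"delta_pos":[2.6,0.7,65.5],"spin":0}
    - {"jaw":0.3,"delta_pos":[2.6,0.7,65.5],"spin":0}
    - {"jaw":0.4,"delta_pos":[2.6,0.7,65.5],"spin":0}
  squeeze: 15

```text
time_s: 16.75
ee_pos: [506.2, 2.6, 75.1]
ee_rot: [-179.2, 2.1, 38.2]
force: [-0.1, -0.3, 0.4]
gripper_width: 56.7
```

Run:
```python
from h import *
s=st();im=cams.grab_frame("scene"); print(joyshift(im))
```

```text
{'time_s': 16.75, 'ee_pos': [506.16, 2.61, 75.08], 'ee_rot': [-179.2, 2.1, 38.2], 'force': [-0.12, -0.26, 0.37], 'torque': [-0.03, -0.02, 0.07], 'gripper_width': 56.71}
(0.9116569757461548, array([-4.25, -7.25]), np.float64(-12.758324835395062), np.float64(-0.2317063186712911))
```

Close gently, then turn on.

Emit:
apply_moves:
  plan:
    - {"jaw":0.5,"delta_pos":[0.3,0,0],"spin":0}
    - {"jaw":0.6,"delta_pos":[0.3,0,0],"spin":0}
    - {"jaw":0.7,"delta_pos":[0.3,0,0],"spin":0}
    - {"jaw":0.8,"delta_pos":[0.3,0,0],"spin":0}
    - {"jaw":1,"delta_pos":[0.3,0,0],"spin":0}
    - {"jaw":1,"delta_pos":[0.3,0,0],"spin":0}
    - {"jaw":1,"delta_pos":[0.3,0,0],"spin":0}
    - {"jaw":1,"delta_pos":[0.3,0,0],"spin":0}
  squeeze: 20

```text
time_s: 17.8
ee_pos: [506.7, 2.7, 75.2]
ee_rot: [-179.2, 2.1, 38.2]
force: [1.8, -1.6, -0.9]
gripper_width: 39.4
```

Run:
```python
from h import *
s=st();im=cams.grab_frame("scene"); print(joyshift(im))
```

```text
{'time_s': 17.8, 'ee_pos': [506.65, 2.66, 75.2], 'ee_rot': [-179.24, 2.08, 38.21], 'force': [1.77, -1.63, -0.9], 'torque': [-0.37, -0.28, 0.01], 'gripper_width': 39.42}
(0.9099137187004089, array([-4.25, -7.25]), np.float64(-12.758324835395062), np.float64(-0.2317063186712911))
```

Emit:
apply_moves:
  plan:
    - {"jaw":1,"delta_pos":[0,0,0],"spin":-0.08}
    - {"jaw":1,"delta_pos":[0,0,0],"spin":-0.17}
    - {"jaw":1,"delta_pos":[0,0,0],"spin":-0.26}
    - {"jaw":1,"delta_pos":[0,0,0],"spin":-0.35}
    - {"jaw":1,"delta_pos":[0,0,0],"spin":-0.44}
    - {"jaw":1,"delta_pos":[0,0,0],"spin":-0.53}
    - {"jaw":1,"delta_pos":[0,0,0],"spin":-0.61}
    - {"jaw":1,"delta_pos":[0,0,0],"spin":-0.65}
  squeeze: 20

```text
time_s: 18.85
ee_pos: [507.0, 2.5, 75.2]
ee_rot: [-178.2, 1.2, 75.5]
force: [0.5, -1.5, 0.1]
gripper_width: 39.5
```

Run:
```python
from h import *
s=st();im=cams.grab_frame("scene"); print(joyshift(im))
cv2.imwrite("pics/scene10.png",im[:,:,::-1])
```

```text
{'time_s': 18.85, 'ee_pos': [506.99, 2.52, 75.19], 'ee_rot': [-178.2, 1.2, 75.55], 'force': [0.47, -1.46, 0.08], 'torque': [-0.59, -0.7, -0.04], 'gripper_width': 39.48}
(0.8469403982162476, array([-4.  , -7.25]), np.float64(-12.629986692025177), np.float64(0.08265176530069751))
```

View pics/scene10.png

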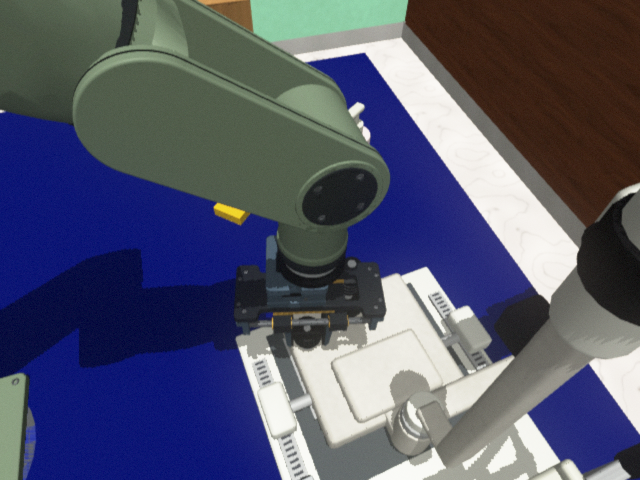

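Run:
```python
from h import *
s=env.state()
from scipy.spatial.transform import Rotation as Ro
R=Ro.from_euler("xyz",s["ee_rot"],degrees=True).as_matrix(); print(R.T@[.0837,-.9965,0])
```

```text
[-0.94406159  0.32966398  0.00934403]
```

Emit:
apply_moves:
  plan:
    - {"jaw":1,"delta_pos":[-1.4,0.5,0],"spin":0}
    - {"jaw":1,"delta_pos":[-3.8,1.3,0],"spin":0}
    - {"jaw":1,"delta_pos":[-6.6,2.3,0.1],"spin":0}
    - {"jaw":1,"delta_pos":[-9.4,3.3,0.1],"spin":0}
    - {"jaw":1,"delta_pos":[-12.3,4.3,0.1],"spin":0}
    - {"jaw":1,"delta_pos":[-15.1,5.3,0.1],"spin":0}
    - {"jaw":1,"delta_pos":[-17.5,6.1,0.2],"spin":0}
    - {"jaw":1,"delta_pos":[-18.9,6.6,0.2],"spin":0}
  squeeze: 25

```text
time_s: 19.9
ee_pos: [508.6, -16.5, 75.2]
ee_rot: [-178.2, 1.1, 75.5]
force: [0.1, 6.0, 0.4]
gripper_width: 39.3
```

Run:
```python
from h import *
s=st();im=cams.grab_frame("scene"); print(joyshift(im))
it=cams.grab_frame("top")
b=cv2.resize(it[140:360,330:530],None,fx=2.7,fy=2.7,interpolation=cv2.INTER_CUBIC)
cv2.imwrite("pics/top11.png",b[:,:,::-1])
```

```text
{'time_s': 19.9, 'ee_pos': [508.63, -16.54, 75.24], 'ee_rot': [-178.17, 1.1, 75.52], 'force': [0.07, 6.02, 0.38], 'torque': [0.62, -0.72, -0.08], 'gripper_width': 39.3}
(0.8469268679618835, array([2. , 3.5]), np.float64(6.026624509718801), np.float64(0.046009601259997535))
```

View pics/top11.png

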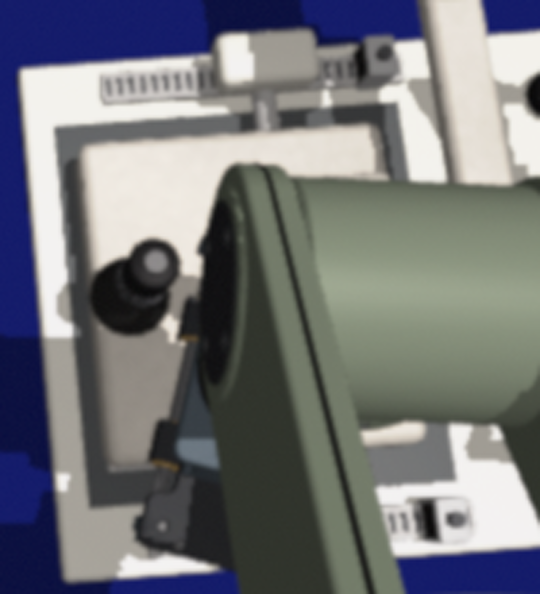

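Emit:
apply_moves:
  plan:
    - {"jaw":1,"delta_pos":[-1.5,0.5,0],"spin":0}
    - {"jaw":1,"delta_pos":[-3.9,1.4,0],"spin":0}
    - {"jaw":1,"delta_pos":[-6.5,2.3,0.1],"spin":0}
    - {"jaw":1,"delta_pos":[-9.1,3.2,0.1],"spin":0}
    - {"jaw":1,"delta_pos":[-11.7,4.1,0.1],"spin":0}
    - {"jaw":1,"delta_pos":[-14.1,4.9,0.1],"spin":0}
    - {"jaw":1,"delta_pos":[-16,5.6,0.2],"spin":0}
    - {"jaw":1,"delta_pos":[-17,5.9,0.2],"spin":0}

```text
time_s: 21.0
ee_pos: [510.2, -35.1, 75.2]
ee_rot: [-178.2, 1.2, 75.5]
force: [-1.1, 4.2, -0.5]
gripper_width: 39.8
```

Run:
```python
from h import *
s=st();im=cams.grab_frame("scene"); print(joyshift(im))
it=cams.grab_frame("top")
b=cv2.resize(it[140:360,390:530],None,fx=2.7,fy=2.7,interpolation=cv2.INTER_CUBIC)
cv2.imwrite("pics/top12.png",b[:,:,::-1])
```

```text
{'time_s': 21.0, 'ee_pos': [510.21, -35.06, 75.24], 'ee_rot': [-178.2, 1.15, 75.54], 'force': [-1.12, 4.22, -0.5], 'torque': [0.5, -0.73, -0.01], 'gripper_width': 39.8}
(0.791488766670227, array([ 8.5 , 14.75]), np.float64(24.98209806827768), np.float64(0.27714851430361076))
```

View pics/top12.png

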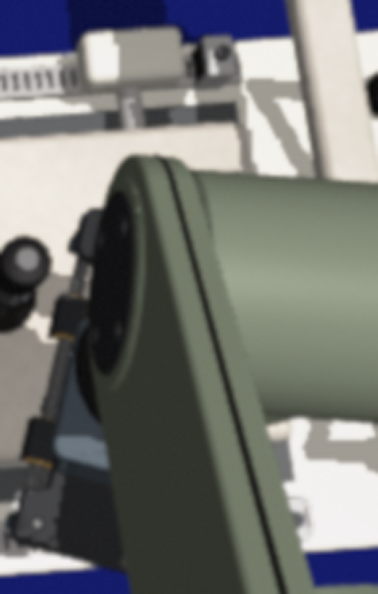

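Emit:
apply_moves:
  plan:
    - {"jaw":1,"delta_pos":[-0.7,0.2,0],"spin":0}
    - {"jaw":1,"delta_pos":[-1.4,0.5,0],"spin":0}
    - {"jaw":1,"delta_pos":[-2.2,0.8,0],"spin":0}
    - {"jaw":1,"delta_pos":[-3,1,0],"spin":0}
    - {"jaw":1,"delta_pos":[-3.7,1.3,0],"spin":0}
    - {"jaw":1,"delta_pos":[-4.4,1.5,0],"spin":0}
    - {"jaw":1,"delta_pos":[-5.1,1.8,0],"spin":0}
    - {"jaw":1,"delta_pos":[-5.7,2,0],"spin":0}

```text
time_s: 22.1
ee_pos: [510.8, -41.4, 75.3]
ee_rot: [-178.2, 1.2, 75.6]
force: [0.9, 4.4, -1.1]
gripper_width: 39.2
```

Run:
```python
from h import *
s=st()
```

```text
{'time_s': 22.1, 'ee_pos': [510.77, -41.41, 75.26], 'ee_rot': [-178.21, 1.18, 75.55], 'force': [0.86, 4.42, -1.13], 'torque': [0.57, -0.79, -0.11], 'gripper_width': 39.2}
```

Emit:
apply_moves:
  plan:
    - {"jaw":1,"delta_pos":[-0.5,0.2,0],"spin":0}
    - {"jaw":1,"delta_pos":[-1,0.3,0],"spin":0}
    - {"jaw":1,"delta_pos":[-1.4,0.5,0],"spin":0}
    - {"jaw":1,"delta_pos":[-1.9,0.7,0],"spin":0}
    - {"jaw":1,"delta_pos":[-2.3,0.8,0],"spin":0}
    - {"jaw":1,"delta_pos":[-2.7,0.9,0],"spin":0}
    - {"jaw":1,"delta_pos":[-3.1,1.1,0],"spin":0}
    - {"jaw":1,"delta_pos":[-3.4,1.2,0],"spin":0}

```text
time_s: 23.1
ee_pos: [511.1, -45.0, 75.3]
ee_rot: [-178.2, 1.2, 75.6]
force: [0.5, 3.8, -2.1]
gripper_width: 39.8
```

Run:
```python
from h import *
s=st()
im=cams.grab_frame("scene"); print(joyshift(im))
it=cams.grab_frame("top")
b=cv2.resize(it[140:200,390:530],None,fx=5,fy=5,interpolation=cv2.INTER_CUBIC)
cv2.imwrite("pics/top13.png",b[:,:,::-1])
```

```text
{'time_s': 23.1, 'ee_pos': [511.06, -45.03, 75.25], 'ee_rot': [-178.21, 1.19, 75.55], 'force': [0.47, 3.83, -2.07], 'torque': [0.47, -0.87, -0.01], 'gripper_width': 39.78}
(0.4895090162754059, array([24.75, 17.  ]), np.float64(36.09972902790625), np.float64(18.41316413891703))
```

View pics/top13.png

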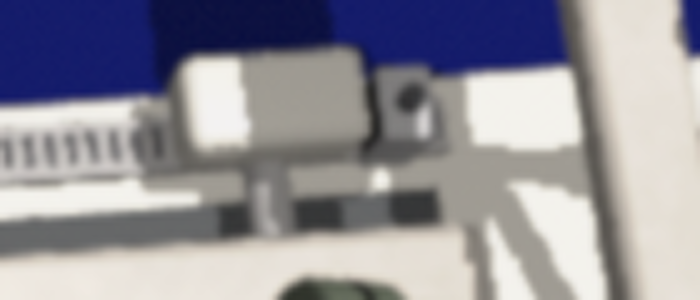

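Emit:
apply_moves:
  plan:
    - {"jaw":1,"delta_pos":[-0.5,0.2,0],"spin":0}
    - {"jaw":1,"delta_pos":[-0.9,0.3,0],"spin":0}
    - {"jaw":1,"delta_pos":[-1.3,0.5,0],"spin":0}
    - {"jaw":1,"delta_pos":[-1.7,0.6,0],"spin":0}
    - {"jaw":1,"delta_pos":[-2.1,0.7,0],"spin":0}
    - {"jaw":1,"delta_pos":[-2.5,0.9,0],"spin":0}
    - {"jaw":1,"delta_pos":[-2.8,1,0],"spin":0}
    - {"jaw":1,"delta_pos":[-2.8,1,0],"spin":0}

```text
time_s: 24.2
ee_pos: [511.3, -48.2, 75.3]
ee_rot: [-178.2, 1.2, 75.6]
force: [1.7, 3.3, -2.1]
gripper_width: 39.8
```

Run:
```python
from h import *
s=st()
```

```text
{'time_s': 24.2, 'ee_pos': [511.33, -48.16, 75.26], 'ee_rot': [-178.21, 1.2, 75.56], 'force': [1.68, 3.29, -2.12], 'torque': [0.39, -0.84, -0.06], 'gripper_width': 39.8}
```

Emit:
apply_moves:
  plan:
    - {"jaw":1,"delta_pos":[-0.5,0.2,0],"spin":0}
    - {"jaw":1,"delta_pos":[-0.9,0.3,0],"spin":0}
    - {"jaw":1,"delta_pos":[-1.3,0.5,0],"spin":0}
    - {"jaw":1,"delta_pos":[-1.7,0.6,0],"spin":0}
    - {"jaw":1,"delta_pos":[-2.1,0.7,0],"spin":0}
    - {"jaw":1,"delta_pos":[-2.5,0.9,0],"spin":0}
    - {"jaw":1,"delta_pos":[-2.8,1,0],"spin":0}
    - {"jaw":1,"delta_pos":[-2.8,1,0],"spin":0}

```text
time_s: 25.2
ee_pos: [511.6, -51.3, 75.2]
ee_rot: [-178.2, 1.2, 75.6]
force: [0.7, 4.7, -2.6]
gripper_width: 39.6
```

Run:
```python
from h import *
s=st()
im=cams.grab_frame("scene")
it=cams.grab_frame("top")
b=cv2.resize(it[140:200,390:530],None,fx=5,fy=5,interpolation=cv2.INTER_CUBIC)
cv2.imwrite("pics/top14.png",b[:,:,::-1])
cv2.imwrite("pics/scene14.png",cv2.resize(im[300:480,230:530],None,fx=2.5,fy=2.5,interpolation=cv2.INTER_CUBIC)[:,:,::-1])
```

```text
{'time_s': 25.2, 'ee_pos': [511.61, -51.25, 75.25], 'ee_rot': [-178.21, 1.21, 75.56], 'force': [0.68, 4.68, -2.64], 'torque': [0.37, -0.9, -0.05], 'gripper_width': 39.61}
```

View pics/top14.png

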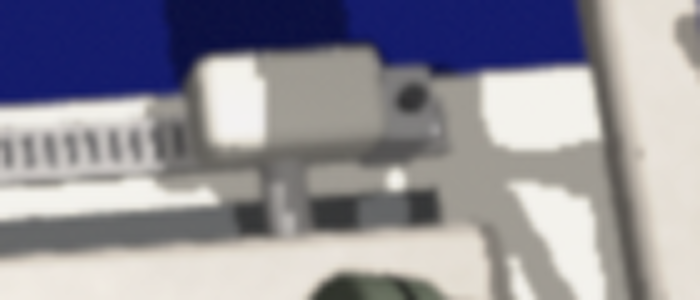

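View pics/scene14.png

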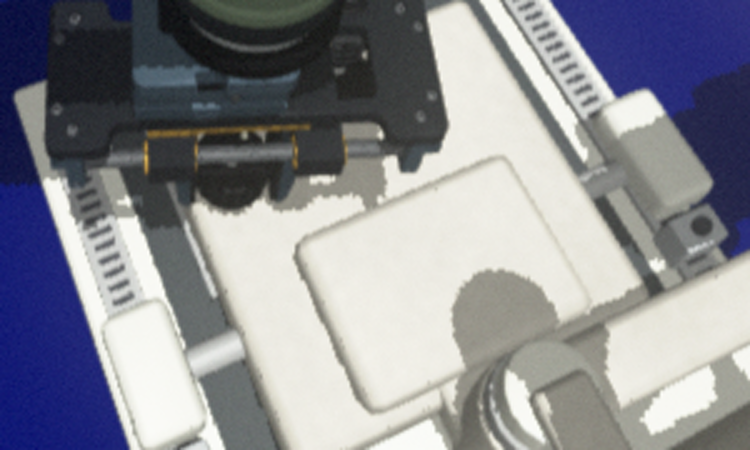

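Emit:
apply_moves:
  plan:
    - {"jaw":1,"delta_pos":[-0.5,0.2,0],"spin":0}
    - {"jaw":1,"delta_pos":[-0.9,0.3,0],"spin":0}
    - {"jaw":1,"delta_pos":[-1.3,0.5,0],"spin":0}
    - {"jaw":1,"delta_pos":[-1.7,0.6,0],"spin":0}
    - {"jaw":1,"delta_pos":[-2.1,0.7,0],"spin":0}
    - {"jaw":1,"delta_pos":[-2.5,0.9,0],"spin":0}
    - {"jaw":1,"delta_pos":[-2.8,1,0],"spin":0}
    - {"jaw":1,"delta_pos":[-2.8,1,0],"spin":0}

```text
time_s: 26.3
ee_pos: [511.8, -54.0, 75.3]
ee_rot: [-178.2, 1.2, 75.5]
force: [0.1, 5.1, -2.3]
gripper_width: 39.4
```

Run:
```python
from h import *
s=st()
```

```text
{'time_s': 26.3, 'ee_pos': [511.85, -54.01, 75.28], 'ee_rot': [-178.21, 1.19, 75.55], 'force': [0.12, 5.07, -2.34], 'torque': [0.59, -0.89, -0.06], 'gripper_width': 39.35}
```

Emit:
apply_moves:
  plan:
    - {"jaw":1,"delta_pos":[-0.5,0.2,0],"spin":0}
    - {"jaw":1,"delta_pos":[-0.9,0.3,0],"spin":0}
    - {"jaw":1,"delta_pos":[-1.3,0.5,0],"spin":0}
    - {"jaw":1,"delta_pos":[-1.7,0.6,0],"spin":0}
    - {"jaw":1,"delta_pos":[-2.1,0.7,0],"spin":0}
    - {"jaw":1,"delta_pos":[-2.4,0.8,0],"spin":0}
    - {"jaw":1,"delta_pos":[-2.4,0.8,0],"spin":0}
    - {"jaw":1,"delta_pos":[-2.4,0.8,0],"spin":0}

```text
time_s: 27.3
ee_pos: [511.8, -54.1, 75.2]
ee_rot: [-178.1, 1.0, 75.4]
force: [1.4, 11.8, -2.0]
gripper_width: 39.4
```

Run:
```python
from h import *
s=st()
```

```text
{'time_s': 27.3, 'ee_pos': [511.82, -54.15, 75.19], 'ee_rot': [-178.11, 0.95, 75.44], 'force': [1.37, 11.76, -2.0], 'torque': [1.93, -0.87, -0.18], 'gripper_width': 39.38}
```

Emit:
apply_moves:
  plan:
    - {"jaw":1,"delta_pos":[-0.5,0.2,0],"spin":0.08}
    - {"jaw":1,"delta_pos":[-0.5,0.2,0],"spin":0.2}
    - {"jaw":1,"delta_pos":[-0.5,0.2,0],"spin":0.33}
    - {"jaw":1,"delta_pos":[-0.5,0.2,0],"spin":0.46}
    - {"jaw":1,"delta_pos":[-0.5,0.2,0],"spin":0.59}
    - {"jaw":1,"delta_pos":[-0.5,0.2,0],"spin":0.72}
    - {"jaw":1,"delta_pos":[-0.5,0.2,0],"spin":0.85}
    - {"jaw":1,"delta_pos":[-0.5,0.2,0],"spin":0.95}
  squeeze: 25

```text
time_s: 28.3
ee_pos: [511.4, -53.6, 75.2]
ee_rot: [-179.5, 2.1, 20.8]
force: [1.8, 5.8, -1.3]
gripper_width: 39.5
```

Run:
```python
from h import *
s=st()
```

```text
{'time_s': 28.3, 'ee_pos': [511.39, -53.64, 75.23], 'ee_rot': [-179.53, 2.12, 20.76], 'force': [1.76, 5.76, -1.32], 'torque': [1.64, -0.22, 0.01], 'gripper_width': 39.53}
```

Emit:
apply_moves:
  plan:
    - {"jaw":1,"delta_pos":[0,0,0],"spin":0}
    - {"jaw":0.55,"delta_pos":[0,0,0],"spin":0}
    - {"jaw":0.45,"delta_pos":[0,0,0],"spin":0}
    - {"jaw":0.35,"delta_pos":[0,0,0],"spin":-0.1}
    - {"jaw":0.3,"delta_pos":[0,0,0],"spin":-0.25}
    - {"jaw":0.3,"delta_pos":[0,0,0],"spin":-0.4}
    - {"jaw":0.3,"delta_pos":[0,0,0],"spin":-0.55}
    - {"jaw":0.3,"delta_pos":[0,0,0],"spin":-0.7}
  squeeze: 3

```text
time_s: 29.3
ee_pos: [511.1, -54.2, 75.3]
ee_rot: [-178.3, 1.4, 61.2]
force: [-0.6, 0.8, 1.3]
gripper_width: 63.6
```

Run:
```python
from h import *
s=st()
im=cams.grab_frame("scene");cv2.imwrite("pics/scene15.png",cv2.resize(im[270:480,230:530],None,fx=2.5,fy=2.5,interpolation=cv2.INTER_CUBIC)[:,:,::-1])
```

```text
{'time_s': 29.3, 'ee_pos': [511.08, -54.23, 75.27], 'ee_rot': [-178.26, 1.38, 61.2], 'force': [-0.58, 0.81, 1.34], 'torque': [-0.02, -0.12, 0.02], 'gripper_width': 63.64}
```

View pics/scene15.png

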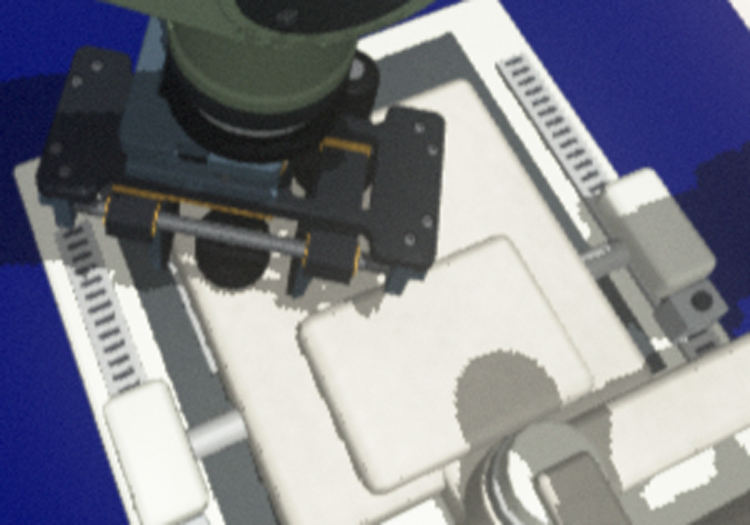

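Emit:
apply_moves:
  plan:
    - {"jaw":0.3,"delta_pos":[0.5,0.3,0],"spin":-0.1}
    - {"jaw":0.35,"delta_pos":[0.5,0.3,0],"spin":-0.19}
    - {"jaw":0.45,"delta_pos":[0.5,0.3,0],"spin":-0.19}
    - {"jaw":0.52,"delta_pos":[0.5,0.3,0],"spin":-0.19}
    - {"jaw":0.57,"delta_pos":[0.5,0.3,0],"spin":-0.19}
    - {"jaw":0.7,"delta_pos":[0.5,0.3,0],"spin":-0.19}
    - {"jaw":1,"delta_pos":[0.5,0.3,0],"spin":-0.19}
    - {"jaw":1,"delta_pos":[0.5,0.3,0],"spin":-0.19}
  squeeze: 25

```text
time_s: 30.35
ee_pos: [511.6, -54.1, 75.2]
ee_rot: [-178.0, 1.0, 72.3]
force: [0.1, -0.0, -1.1]
gripper_width: 39.5
```

Run:
```python
from h import *
s=st()
from scipy.spatial.transform import Rotation as Ro
R=Ro.from_euler("xyz",s["ee_rot"],degrees=True).as_matrix(); print(R.T@[.0837,-.9965,0])
```

```text
{'time_s': 30.35, 'ee_pos': [511.58, -54.06, 75.23], 'ee_rot': [-178.03, 1.03, 72.25], 'force': [0.15, -0.03, -1.13], 'torque': [-0.3, -0.15, -0.07], 'gripper_width': 39.47}
[-0.92340248  0.38384045  0.00350749]
```

Emit:
apply_moves:
  plan:
    - {"jaw":1,"delta_pos":[-0.5,0.2,0],"spin":0.02}
    - {"jaw":1,"delta_pos":[-0.9,0.4,0],"spin":0.045}
    - {"jaw":1,"delta_pos":[-0.9,0.4,0],"spin":0.07}
    - {"jaw":1,"delta_pos":[-0.9,0.4,0],"spin":0.095}
    - {"jaw":1,"delta_pos":[-0.9,0.4,0],"spin":0.12}
    - {"jaw":1,"delta_pos":[-0.9,0.4,0],"spin":0.14}
    - {"jaw":1,"delta_pos":[-0.9,0.4,0],"spin":0.16}
    - {"jaw":1,"delta_pos":[-0.9,0.4,0],"spin":0.18}
  squeeze: 40

```text
time_s: 31.35
ee_pos: [511.4, -54.1, 75.2]
ee_rot: [-178.2, 1.3, 61.8]
force: [0.1, 5.6, 0.6]
gripper_width: 38.9
```

Run:
```python
from h import *
s=st(); print(s["effort"][5])
```

```text
{'time_s': 31.35, 'ee_pos': [511.45, -54.12, 75.24], 'ee_rot': [-178.18, 1.3, 61.82], 'force': [0.13, 5.57, 0.64], 'torque': [1.03, 0.03, 0.01], 'gripper_width': 38.86}
-0.08510811952874064
```

Emit:
apply_moves:
  plan:
    - {"jaw":1,"delta_pos":[-0.5,0.2,0],"spin":0.01}
    - {"jaw":1,"delta_pos":[-0.5,0.2,0],"spin":0.02}
    - {"jaw":1,"delta_pos":[-0.5,0.2,0],"spin":0.03}
    - {"jaw":1,"delta_pos":[-0.5,0.2,0],"spin":0.04}
    - {"jaw":1,"delta_pos":[-0.5,0.2,0],"spin":0.05}
    - {"jaw":1,"delta_pos":[-0.5,0.2,0],"spin":0.06}
    - {"jaw":1,"delta_pos":[-0.5,0.2,0],"spin":0.07}
    - {"jaw":1,"delta_pos":[-0.5,0.2,0],"spin":0.08}
  squeeze: 40

```text
time_s: 32.35
ee_pos: [511.4, -54.1, 75.2]
ee_rot: [-178.3, 1.4, 57.2]
force: [0.6, 5.7, 1.4]
gripper_width: 39.2
```

Run:
```python
from h import *
s=st(); print(s["effort"][5])
```

```text
{'time_s': 32.35, 'ee_pos': [511.38, -54.09, 75.24], 'ee_rot': [-178.25, 1.4, 57.17], 'force': [0.57, 5.66, 1.36], 'torque': [1.1, -0.09, 0.03], 'gripper_width': 39.23}
0.005462787521537393
```

Emit:
apply_moves:
  plan:
    - {"jaw":1,"delta_pos":[-0.5,0.2,0],"spin":0.01}
    - {"jaw":1,"delta_pos":[-0.5,0.2,0],"spin":0.02}
    - {"jaw":1,"delta_pos":[-0.5,0.2,0],"spin":0.03}
    - {"jaw":1,"delta_pos":[-0.5,0.2,0],"spin":0.04}
    - {"jaw":1,"delta_pos":[-0.5,0.2,0],"spin":0.05}
    - {"jaw":1,"delta_pos":[-0.5,0.2,0],"spin":0.06}
    - {"jaw":1,"delta_pos":[-0.5,0.2,0],"spin":0.07}
    - {"jaw":1,"delta_pos":[-0.5,0.2,0],"spin":0.08}
  squeeze: 40

```text
time_s: 33.35
ee_pos: [511.3, -54.0, 75.3]
ee_rot: [-178.3, 1.5, 52.5]
force: [0.1, 5.5, 0.3]
gripper_width: 39.3
```

Run:
```python
from h import *
s=st(); print(s["effort"][5])
```

```text
{'time_s': 33.35, 'ee_pos': [511.32, -54.02, 75.25], 'ee_rot': [-178.33, 1.49, 52.54], 'force': [0.14, 5.49, 0.26], 'torque': [1.11, -0.09, 0.1], 'gripper_width': 39.29}
0.0861537829041481
```

Emit:
apply_moves:
  plan:
    - {"jaw":1,"delta_pos":[-0.5,0.2,0],"spin":0.01}
    - {"jaw":1,"delta_pos":[-0.5,0.2,0],"spin":0.02}
    - {"jaw":1,"delta_pos":[-0.5,0.2,0],"spin":0.03}
    - {"jaw":1,"delta_pos":[-0.5,0.2,0],"spin":0.04}
    - {"jaw":1,"delta_pos":[-0.5,0.2,0],"spin":0.05}
    - {"jaw":1,"delta_pos":[-0.5,0.2,0],"spin":0.06}
    - {"jaw":1,"delta_pos":[-0.5,0.2,0],"spin":0.07}
    - {"jaw":1,"delta_pos":[-0.5,0.2,0],"spin":0.08}
  squeeze: 40

```text
time_s: 34.35
ee_pos: [511.3, -54.0, 75.3]
ee_rot: [-178.4, 1.6, 47.9]
force: [0.6, 5.8, 0.1]
gripper_width: 39.4
```

Run:
```python
from h import *
s=st(); print(s["effort"][5])
```

```text
{'time_s': 34.35, 'ee_pos': [511.26, -53.96, 75.28], 'ee_rot': [-178.42, 1.57, 47.92], 'force': [0.57, 5.84, 0.12], 'torque': [1.23, -0.09, 0.22], 'gripper_width': 39.39}
0.19727912731468678
```

Emit:
apply_moves:
  plan:
    - {"jaw":1,"delta_pos":[-0.5,0.2,0],"spin":0.006}
    - {"jaw":1,"delta_pos":[-0.5,0.2,0],"spin":0.012}
    - {"jaw":1,"delta_pos":[-0.5,0.2,0],"spin":0.018}
    - {"jaw":1,"delta_pos":[-0.5,0.2,0],"spin":0.024}
    - {"jaw":1,"delta_pos":[-0.5,0.2,0],"spin":0.03}
    - {"jaw":1,"delta_pos":[-0.5,0.2,0],"spin":0.036}
    - {"jaw":1,"delta_pos":[-0.5,0.2,0],"spin":0.042}
    - {"jaw":1,"delta_pos":[-0.5,0.2,0],"spin":0.048}
  squeeze: 50

```text
time_s: 35.35
ee_pos: [511.3, -54.0, 75.3]
ee_rot: [-178.5, 1.6, 45.2]
force: [0.3, 6.0, 0.3]
gripper_width: 38.9
```

Run:
```python
from h import *
s=st(); print(s["effort"][5])
```

```text
{'time_s': 35.35, 'ee_pos': [511.27, -53.96, 75.31], 'ee_rot': [-178.47, 1.59, 45.16], 'force': [0.29, 6.0, 0.27], 'torque': [1.18, -0.07, 0.28], 'gripper_width': 38.92}
0.30834708362817764
```

Emit:
apply_moves:
  plan:
    - {"jaw":1,"delta_pos":[-0.3,0.1,0],"spin":0.007}
    - {"jaw":1,"delta_pos":[-0.3,0.1,0],"spin":0.014}
    - {"jaw":1,"delta_pos":[-0.3,0.1,0],"spin":0.021}
    - {"jaw":1,"delta_pos":[-0.3,0.1,0],"spin":0.028}
    - {"jaw":1,"delta_pos":[-0.3,0.1,0],"spin":0.035}
    - {"jaw":1,"delta_pos":[-0.3,0.1,0],"spin":0.041}
    - {"jaw":1,"delta_pos":[-0.3,0.1,0],"spin":0.045}
    - {"jaw":1,"delta_pos":[-0.3,0.1,0],"spin":0.045}
  squeeze: 50

```text
time_s: 36.35
ee_pos: [511.3, -53.9, 75.3]
ee_rot: [-178.5, 1.6, 42.6]
force: [2.0, 4.1, 1.1]
gripper_width: 39.0
```

Run:
```python
from h import *
s=st(); print(s["effort"][5])
```

```text
{'time_s': 36.35, 'ee_pos': [511.25, -53.89, 75.32], 'ee_rot': [-178.53, 1.63, 42.57], 'force': [1.98, 4.1, 1.07], 'torque': [1.21, -0.05, 0.28], 'gripper_width': 39.01}
0.3587787598371506
```

Emit:
apply_moves:
  plan:
    - {"jaw":1,"delta_pos":[0,0,0],"spin":0}
    - {"jaw":1,"delta_pos":[0,0,0],"spin":0}
    - {"jaw":0.55,"delta_pos":[0,0,0],"spin":0}
    - {"jaw":0.5,"delta_pos":[0,0,0],"spin":0}
    - {"jaw":0.4,"delta_pos":[0,0,0],"spin":0}
    - {"jaw":0.3,"delta_pos":[0,0,0],"spin":0}
    - {"jaw":0.2,"delta_pos":[0,0,0],"spin":0}
    - {"jaw":0.1,"delta_pos":[0,0,0],"spin":0}
  squeeze: 3

```text
time_s: 37.35
ee_pos: [510.3, -53.2, 75.1]
ee_rot: [-178.4, 1.7, 42.5]
force: [-3.1, 4.8, 0.6]
gripper_width: 79.5
```

Emit:
apply_moves:
  plan:
    - {"jaw":0,"delta_pos":[0,0,-2],"spin":0}
    - {"jaw":0,"delta_pos":[0,0,-8],"spin":0}
    - {"jaw":0,"delta_pos":[0,0,-18],"spin":0}
    - {"jaw":0,"delta_pos":[0,0,-32],"spin":0}
    - {"jaw":0,"delta_pos":[0,0,-46],"spin":0}
    - {"jaw":0,"delta_pos":[0,0,-60],"spin":0}
    - {"jaw":0,"delta_pos":[0,0,-70],"spin":0}
    - {"jaw":0,"delta_pos":[0,0,-74],"spin":0}

```text
time_s: 38.35
ee_pos: [513.6, -53.3, 149.9]
ee_rot: [-178.4, 1.6, 42.5]
force: [0.3, 0.1, -0.5]
gripper_width: 91.1
```

Emit:
apply_moves:
  plan:
    - {"jaw":0,"delta_pos":[-8,-7,0],"spin":0}
    - {"jaw":0,"delta_pos":[-24,-22,0],"spin":0}
    - {"jaw":0,"delta_pos":[-44,-40,0],"spin":0}
    - {"jaw":0,"delta_pos":[-62,-57,0],"spin":0}
    - {"jaw":0,"delta_pos":[-78,-71,0],"spin":0}
    - {"jaw":0,"delta_pos":[-88,-81,0],"spin":0}
    - {"jaw":0,"delta_pos":[-92,-85,0],"spin":0}
    - {"jaw":0,"delta_pos":[-92,-85,0],"spin":0}

```text
time_s: 39.35
ee_pos: [388.6, -52.8, 154.9]
ee_rot: [-178.4, 1.6, 42.5]
force: [0.6, 0.2, -0.2]
gripper_width: 91.4
```

Run:
```python
from h import *
s=st()
im=cams.grab_frame("scene"); print(joyshift(im)); it=cams.grab_frame("top")
cv2.imwrite("pics/scene20.png",cv2.resize(im[180:480,230:530],None,fx=2,fy=2,interpolation=cv2.INTER_CUBIC)[:,:,::-1])
cv2.imwrite("pics/top20.png",cv2.resize(it[140:360,330:530],None,fx=2.7,fy=2.7,interpolation=cv2.INTER_CUBIC)[:,:,::-1])
cv2.imwrite("pics/k20.png",cv2.resize(im[320:420,270:390],None,fx=6,fy=6,interpolation=cv2.INTER_CUBIC)[:,:,::-1])
```

```text
{'time_s': 39.35, 'ee_pos': [388.56, -52.81, 154.9], 'ee_rot': [-178.44, 1.61, 42.52], 'force': [0.56, 0.18, -0.16], 'torque': [-0.03, -0.04, 0.02], 'gripper_width': 91.42}
(0.4575134515762329, array([ 7.  , 58.25]), np.float64(79.9171168875809), np.float64(-29.124099313231792))
```

View pics/scene20.png

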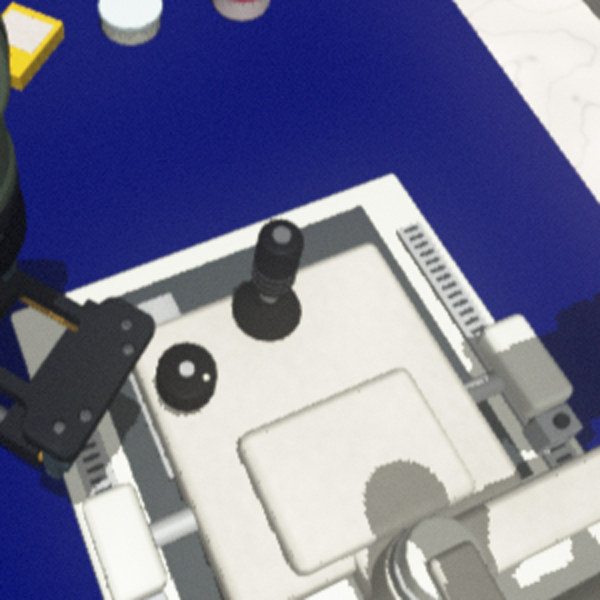

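View pics/top20.png

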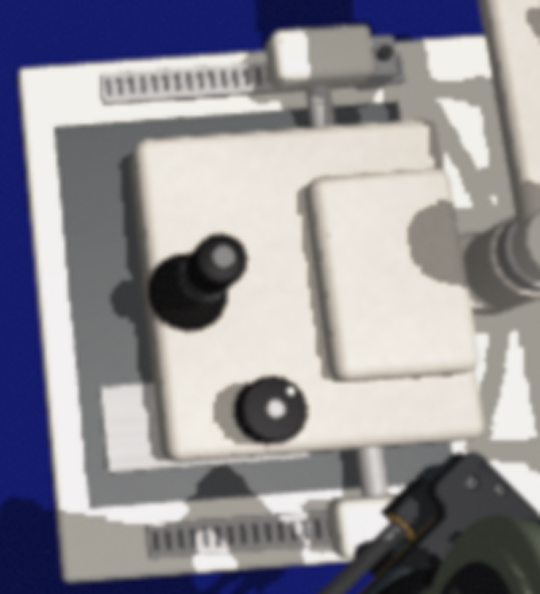

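View pics/k20.png

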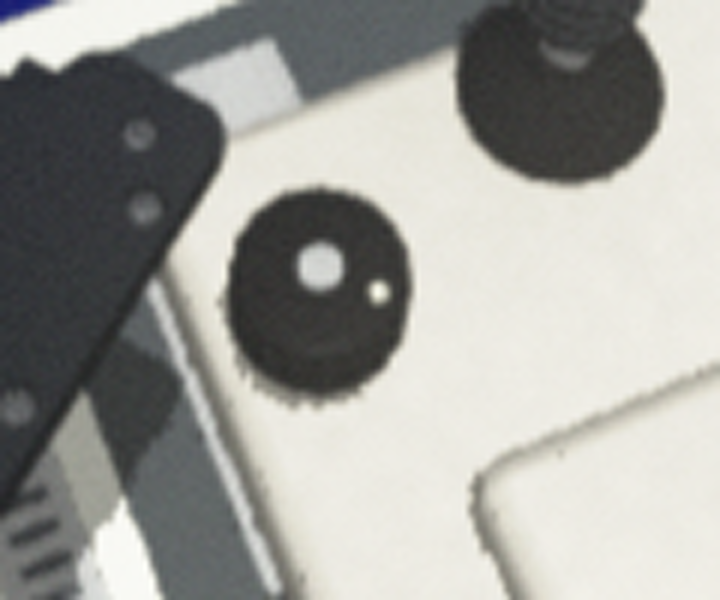

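Run:
```python
from h import *
def two(n,c,d):
    a,b=onz(n,c,99),onz(n,d,96); v=b-a; print(n,a.round(1),np.degrees(np.arctan2(v[1],v[0])).round(1))
two("scene",(270+320/6,320+266/6),(270+379/6,320+292/6))
two("top",(330+276/2.7,140+408/2.7),(330+290/2.7,140+391/2.7))
# joystick cap
p0=onz("scene",(356.3,271),160);p1=onz("scene",(230+283/2,180+235/2),160);print((p1-p0).round(1))
p0=onz("top",(383,237),160);p1=onz("top",(330+225/2.7,140+257/2.7),160);print((p1-p0).round(1))
```

```text
scene [512.2 -54.1  99. ] -37.5
top [510.7 -53.8  99. ] -42.4
[  4.1 -44.    0. ]
[  3.3 -44.8   0. ]
```

Run:
```python
from h import *
print(env.job_done()); st()
```

```text
the job is handed in; nothing more can be done
None
the job is handed in; nothing more can be done
```

The base is rolled home against the end stops and locked finger-tight. There was one collision on the way, described below. I handed the job in at about 39 s of the 72 s allowed.

**What I did**
- **Breaking loose and backing off:** I broke the knob loose anticlockwise with a 60 N grip. It had turned about 89° when I regripped it, and a second grip took it to about 126° in total.
- **Rolling:** I rolled the base forward by the knob with 3–6 N, slowly over the last part. It stopped dead at the stops, and the push peaked at about 12 N.
- **Locking:** The knob began to bite at about 54° on the gripper's yaw, give or take 2°. I turned it about 12° further, where it held 0.28 N m, then released it with the grip eased to 3 N.

**Last checks**
- **Base position:** Both cameras put the knob within 2 mm of where the gripper stood at stop contact. The base had moved 44 mm forward from its start.
- **Knob angle:** The knob's white dot read 43.7° from its start in both views. I expected about 42°.
- **Other things:** The pot and box sit where they were in the last picture, and the bottle, only partly in view, looks unmoved. The arm stood clear.
- **Lock not tested:** I did not push on the base to test that the lock holds.

**What went wrong**
- **Collision:** I had not allowed for the raised tray on the base. While I was regripping with the lock open, a finger caught it twice. The first time rolled the base 9.5 mm forward; the second pushed it back to 12.7 mm behind its start.
- **Force:** The wrist force reached about 60 N. I judged that it was a finger touching, not the gripper body (which has a 40 N limit), but could not confirm it.
- **Tilt:** The tool stayed tilted about 2° afterwards, so I did the rest with a higher grip.

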